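# Dryness check of a relief plaque in a one-handed work holder

## Task

Slide the white relief plaque into the wooden work holder, bare end first under the lip, until the red spring dog clicks up behind it. Then take the moisture meter from its stand and, holding it upright, check the coat from thin to thick: press its spring tip gently for about half a second into the blue ring on the flat ground, then on the green leaf, then on the pink flower. Stand the meter back in its stand and leave the other things on the table where they are.

Things in the scene. Friction and masses are not known exactly. Their poses are not given: they have to be found in the camera images.
- holder: Fixed plywood one-handed work holder. Origin on the table straight under the centre of the plaque's home place; x = sliding-in direction (towards the fence), z up. Bed 210 x 110 mm, top 12 mm over the table, x = -125 to +85 mm, open at the -x end. On the table beside it stand a jar and a paint tin, about 108 mm to either side of its centre line
- holder_lip (a point): Middle of the lip's lower front edge at the +x end, at x = 42.5 mm of the holder, 15 mm over the bed. The lip reaches back to the fence (face at x = 55.5 mm, 24 mm over the bed); the plaque's bare edge goes under it
- holder_home (a point): Centre of the plaque's home place on the bed's top; axes as the holder's. Two side rails 9 mm over the bed, inner faces at y = +-31.5 mm, from x = 26 to 56 mm, with flared mouths from x = 8 to 27 mm; outer sides at up to y = +-52 mm. From x = 8 mm back to the open end nothing but the dog stands on the bed
- dog (a joint): Red spring dog (catch) 24 mm wide in the middle of the bed: 0 = up, grows as pressed down (m), 8.5 mm at most. Up, it stands 7 mm over the bed: a ramp rises towards the fence from x = -85 to -62 mm of the holder, then a short top, then an upright face at x = -58.5 mm that stands behind the plaque. Spring 1.0 N up, 2.4 N when level with the bed
- dog_top (a point): Top of the dog's tooth (7 mm over the bed when up)
- plaque: White plaque (loose, about 0.11 kg), 110 x 60 x 12 mm; origin at the centre of its underside, x along its length towards the bare end (goes under the lip), z up. Relief on top from x = -52 to +30 mm: green leaf 4 mm high, pink flower, petals 5 and middle 8 mm high. Grasp across its 60 mm width. Home: x along the holder's x, centre over the holder's origin, on the bed
- plaque_mid (a point): Centre of the plaque's 12 mm thick base, 6 mm over its underside; same axes as the plaque
- mark_ground (a point): Centre of the blue ring (12 mm across) on the plaque's flat ground, on the surface 12 mm over its underside
- mark_leaf (a point): Centre of the blue ring on the green leaf, a flat top 21 mm across, 16 mm over the underside
- mark_flower (a point): Centre of the blue ring on the middle of the pink flower, a flat top 25 mm across, 20 mm over the underside
- meter_head (a point): Centre of the moisture meter's orange head, a block 36 (x) x 24 (y) x 62 (z) mm, z up as it stands; grasp it here across the 24 mm. A black collar (41 mm across, 6 mm thick) under it rests on the stand's rim, its underside 37 mm below this point; below that a black neck 20 mm thick tapering to 12 mm, 45 mm long, then the brass tip. About 0.14 kg
- meter_tip (a point): End of the meter's brass sensing tip (4 mm across), on the head's axis 98 mm below the head's centre when not pressed. Sprung: it slides in up to 8 mm
- meter_plunger (a joint): How far the sensing tip is pushed in (m): 0 = free, 8 mm at most; 0.6 N at the start, then 0.4 N per mm
- meter: The moisture meter; origin on its axis at the underside of the collar; axes as the head's
- stand_rim (a point): Centre of the mouth of the meter's fixed stand, an upright tube 38 mm across outside and 30 mm inside on a round foot 76 mm across; the mouth is 77 mm over the table. The meter's neck hangs in the tube and its collar rests on the rim
- other_plaque: Terracotta-coloured plaque of the same shape, without rings: leave it alone
- brush_pot: Blue pot 76 mm across with standing brushes, about 215 mm tall, origin at the underside
- jar: Glass jar 58 mm across, 105 mm tall, origin at the underside
- paint_tin: Paint tin 60 mm across, 85 mm tall, origin at the underside
- varnish: Amber bottle 52 mm across, 95 mm tall, origin at the underside
- paste_tube: White tube lying flat, about 110 x 34 x 30 mm
Mind the look-alikes: they are no part of the job. Of the things shaped like the plaque, the white one is meant.

How it is judged:
By the outcome, as a careful person would: the job done as asked, in the order asked, and still so for the second after the job is handed in, with the robot touching nothing.
It also fails if it takes over 72 s, if anything falls off the work surface, if the arm or the gripper's body presses on something with over 40 N, if the wrist force passes 120 N, or if a joint passes its speed limit or range.

## Robot

A 6-joint arm with a two-finger parallel gripper is mounted at the origin on the work surface. World frame = base frame: x ahead of the robot, y to its left, z up, the work surface at z = 0. Lengths are in m, angles in rad, forces in N, time in s.
With the tool pointing down it reaches from about 0.375 to 0.975 m from the base axis. Payload 3.8 kg.
Tool frame: the origin (TCP) lies on the centre line of the jaws, within the pads' length; the fingertips stand 14 mm ahead of it and the grasp point (between the pads) lies 5 mm behind it (bot.finger_overhang is the distance from the TCP to the fingertips, in m); y points along the fingers, x is the direction in which the jaws open and shut, and the axes are right-handed (so a half turn about y gives the same grasp; the last joint's range is limited). The gripper opens to 85 mm and grips with 20 to 120 N. Pads are 22 mm wide; open, the fingers measure 114 mm over their backs; the gripper's body (76 mm by 85 mm) begins 54 mm behind the grasp point. The pads swing forward as they close: fully open they stand 13 mm farther back than shut.
Start: joints at [1.098, 0.264, 1.604, -0, 1.274, -0.037], TCP at [0.285, 0.612, 0.245] pointing down, gripper open.
Joint ranges: [-2.63, 2.63], [-0.94, 2.18], [0.31, 2.57], [-1.31, 4.45], [0, 2.66], [-2.55, 2.55]. Speed limits (rad/s): [2.57, 2.57, 3.14, 3.14, 3.14, 3.14].

## Interface

Orientations are given as a rotation vector (axis times angle).
In Python, from workcell import readout, read_camera, bot, spotter gives the robot as it stands.
- The arm moves only by the tool jog_arm, never from a script. Its argument "increments" is a list of rows, each a list of 7 numbers: the shift along the tool's x, y, z in m, then the turn, a rotation vector about the tool's x, y, z in rad, then the opening, from 0 (shut) to 1 (fully open). A call has 1 to 10 rows; each row shifts and turns the pose as measured when the row begins, along the tool's axes as they then stand; what a row does not reach is not made up. A row lasts 1/8 s, in which the tool goes at most 62.5 mm and 10.7 degrees, less where a joint would pass 70% of its speed; a pose out of reach is approached as far as the arm can. A call with a gripper value outside its range is refused whole. The fingers move at their own pace and stop on an object; "force" is the grip in N (left out, the last holds). Time passes only in rows, so rows that do not move let the fingers close. It gives the time, the measured TCP pose, the force and the opening at its end, in the units of the state.
- readout.read_state(): the state, without advancing time (a new reading comes with each control period).
- read_camera(name): name is "scene" or "top"; returns a dict with "img" (400x640x3 uint8, blue, green, red), "range_z" (400x640 float32, m along the optical axis (not along the pixel's ray), 0 where there is no reading), "fx", "fy", "cx", "cy" (pixels), "distortion" ([k1, k2, p1, p2, k3] as OpenCV has them; the pictures are not rectified), "world_from_camera" (4x4, takes a point from camera to world coordinates). Camera axes: x right, y down, z forward; pixel columns grow to the right and rows downward; lengths in m; the calibration is good to about 2 mm. A picture is of the moment at which its call begins.
- bot.finish_job(): hands the job in, once; it reports no verdict.
Trained networks look in a picture, given as the dict that the camera call returned (one of the last four; its "shot" number tells which), for a name from the list of things; names that differ only in an ending like _2 or _b are one class to them, and where a whole thing is asked for, a point or a joint stands for the part that bears it (a point fixed in the world has none). Each returns a list of dicts, best first, with "p" (0 to 1); they miss things now and then, are a little off and sometimes report something else, mostly with a low value. They report only what shows in the picture. A call takes as long as a camera call. They do not tell look-alikes from the thing itself.
- spotter.masks_of(picture, thing): "mask" (400x640 bool, what is visible of it) and "location" ([column, row] in pixels, amid what is visible of it).
- spotter.spot_point(picture, thing): "location" ([column, row] in pixels: a listed point, or the origin of a listed thing).
The state is a dict: "time": time; "q": joint angles; "joint_vel": joint speeds; "joint_torque": joint torques, N m; "tool_pos": TCP position; "tcp_rot": TCP orientation; "wrist_force": force on the tool from outside, world axes, zero at the start; "torque": the same for the moment, N m; "width": opening from 0.0 (shut) to 1.0 (fully open).
Only numpy, scipy, OpenCV 4.12 (cv2) and the standard library are available. Lean on these libraries where they do the work, as an engineer would, in place of code of your own. Each camera call takes 0.05 s, during which the arm holds its last target. There are 200 camera calls.

## Working session

There is one attempt and no reset: what is moved stays moved. The work goes in short steps, Python scripts to look and compute and a tool call to move; the robot and the scene stay as the last step left them, time stands still between calls to the robot, and variables do not carry over. Pictures are saved under pics/ and viewed, about 8 in all and at most 12, crops included, and the job is handed in when it is done.

Besides the shell and the picture viewer there is one more tool, called after "Emit:" as name(argument=value, ...) on one line, values as JSON. jog_arm: Moves the arm, as the interface text tells. Its arguments: {"type":"object","properties":{"increments":{"type":"array"},"force":{"type":"number"}},"required":["increments"]}

```bash
ls; mkdir -p pics; cat > h.py <<'E'
import numpy as np, cv2, pickle
from scipy.spatial.transform import Rotation as R
from workcell import readout, read_camera, bot, spotter
def ray(p,uv):
    K=np.array([[p['fx'],0,p['cx']],[0,p['fy'],p['cy']],[0,0,1]])
    return cv2.undistortPoints(np.array(uv,float).reshape(-1,1,2),K,np.array(p['distortion'],float)).reshape(-1,2)
def at_z(p,uv,z):
    n=ray(p,uv); T=np.array(p['world_from_camera']); d=np.c_[n,np.ones(len(n))]@T[:3,:3].T; o=T[:3,3]
    return o+d*((z-o[2])/d[:,2])[:,None]
def deproj(p,uv):
    uv=np.array(uv,float).reshape(-1,2); n=ray(p,uv); i=np.round(uv).astype(int)
    z=p['range_z'][i[:,1],i[:,0]].astype(float); T=np.array(p['world_from_camera'])
    return (np.c_[n,np.ones(len(n))]*z[:,None])@T[:3,:3].T+T[:3,3]
E
python3 - <<'E'
from h import *
s=readout.read_state(); print({k:np.round(v,3).tolist() for k,v in s.items()}, bot.finger_overhang)
np.set_printoptions(precision=4,suppress=True)
for c in ['top','scene']:
    p=read_camera(c); cv2.imwrite(f'pics/{c}0.png',p['img']); print(c,p['fx'],np.array(p['world_from_camera'])[:3,3])
    for t in ['holder','holder_lip','holder_home','dog_top','plaque','plaque_mid','mark_ground','mark_leaf','mark_flower','meter_head','meter_tip','stand_rim','other_plaque','brush_pot','jar','paint_tin','varnish','paste_tube']:
        r=spotter.spot_point(p,t)
        print(t,[(round(d['p'],2),np.round(d['location'],1).tolist(),deproj(p,np.clip(d['location'],0,[639,399]))[0].round(4).tolist()) for d in r[:3]])
E
```

```text
pics
{'time': 0.0, 'q': [1.098, 0.265, 1.605, -0.0, 1.274, -0.037], 'joint_vel': [-0.001, 0.0, 0.001, 0.0, -0.001, 0.0], 'joint_torque': [-0.0, -51.512, -36.731, -0.0, 0.013, -0.0], 'tool_pos': [0.285, 0.611, 0.244], 'tcp_rot': [-1.386, -0.881, 0.884], 'wrist_force': [0.577, -0.008, -0.33], 'torque': [0.006, 0.024, -0.003], 'width': 0.995} 0.014
top 369.3841950284034 [ 0.4315 -0.0446  1.2785]
holder [(0.71, [312.1, 187.4], [0.5985, 0.0033, 0.015])]
holder_lip [(0.61, [218.4, 227.1], [0.4627, 0.3256, 0.0168]), (0.58, [316.9, 174.7], [0.6405, -0.0137, 0.0284]), (0.38, [284.6, 201.4], [0.542, 0.0879, 0.1049])]
holder_home [(0.59, [317.2, 186.1], [0.6041, -0.0141, 0.0065])]
dog_top [(0.36, [317.8, 204.9], [0.5374, -0.0163, 0.0205])]
plaque [(0.9, [395.6, 233.2], [0.4395, -0.2824, 0.0112]), (0.88, [431.3, 269.7], [0.3143, -0.4021, 0.0136]), (0.62, [315.2, 172.3], [0.6474, -0.0081, 0.0367])]
plaque_mid [(0.7, [438.0, 270.4], [0.312, -0.4238, 0.0181])]
mark_ground [(0.73, [428.1, 265.6], [0.3286, -0.3906, 0.0165]), (0.57, [401.1, 221.5], [0.4795, -0.3027, 0.0089])]
mark_leaf [(0.94, [441.3,
[... 2001 characters left out ...]
)]
meter_head [(0.89, [239.4, 169.1], [0.6485, -0.2574, 0.1124])]
meter_tip []
stand_rim [(0.78, [244.0, 176.8], [0.6405, -0.2529, 0.0871]), (0.49, [457.3, 295.3], [0.4668, 0.3338, 0.0104])]
other_plaque [(0.82, [458.8, 293.8], [0.4626, 0.3341, 0.0122])]
brush_pot [(0.91, [373.6, 324.0], [0.6753, 0.296, 0.048])]
jar [(0.97, [352.7, 250.3], [0.5662, 0.1146, 0.0375]), (0.4, [278.3, 228.7], [0.6417, -0.0865, 0.0107])]
paint_tin [(0.72, [278.1, 229.5], [0.6596, -0.0552, 0.0373])]
varnish [(0.68, [293.4, 166.7], [0.4387, -0.316, 0.0169]), (0.59, [260.4, 280.2], [0.7731, 0.0503, 0.0218]), (0.4, [309.1, 235.2], [0.5951, -0.016, 0.0112])]
paste_tube [(0.86, [408.1, 258.6], [0.4541, 0.187, -0.0012])]
```

```bash
python3 - <<'E'
import cv2,numpy as np
a=cv2.imread('pics/top0.png')
A=cv2.resize(a[130:300,200:460],None,fx=3,fy=3,interpolation=cv2.INTER_CUBIC); cv2.imwrite('pics/t1.png',A)
E
```

```text
(no output)
```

View pics/t1.png

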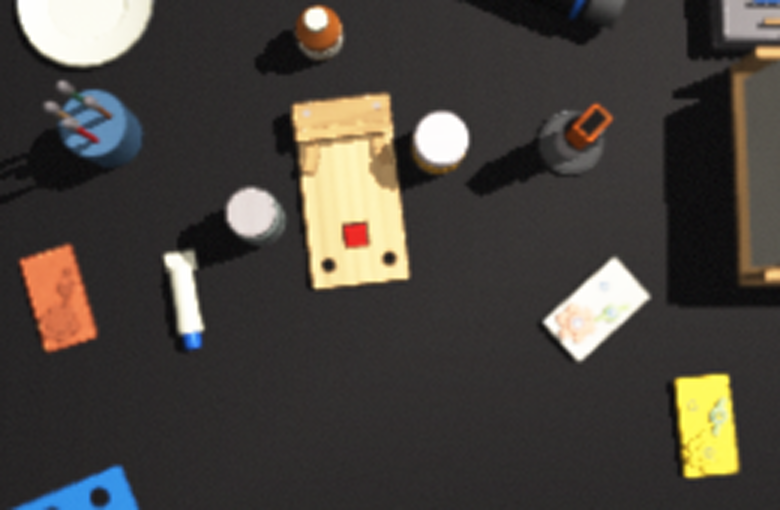

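View pics/scene0.png

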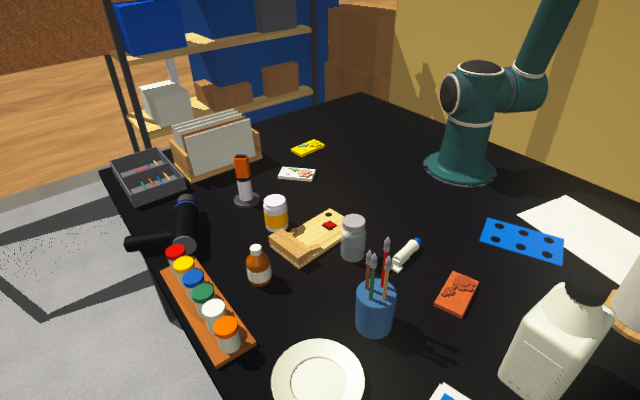

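White candidates of the plaque shape in the top picture: white (397,233), yellow (436,272), terracotta (220,228). The white one with rings fits, with its flower end lower-left and bare end upper-right. The holder is at about (316,190), dog red at (318,208), lip at the far (+x) end. The meter stands at (392,175). Next: a confirming crop and measurements.

```bash
cat > meas.py <<'E'
from h import *
np.set_printoptions(precision=4,suppress=True)
p=read_camera('top'); q=read_camera('scene')
def wmask(p,near,f): 
    m=f(cv2.cvtColor(p['img'],cv2.COLOR_BGR2HSV).astype(int)).astype(np.uint8); n,l,st,c=cv2.connectedComponentsWithStats(m)
    i=min(range(1,n),key=lambda i:np.hypot(*(c[i]-near)) if st[i,4]>60 else 1e9); return (l==i)
def rect(p,m,z):
    c,_=cv2.findContours(cv2.resize(m.astype(np.uint8)*255,None,fx=4,fy=4,interpolation=cv2.INTER_LINEAR)//128,cv2.RETR_EXTERNAL,cv2.CHAIN_APPROX_NONE)
    c=max(c,key=len).reshape(-1,2); uv=(c+.5)/4-.5
    w=at_z(p,uv,z)[:,:2]
    r=cv2.minAreaRect((w*1000).astype(np.float32)); return np.array(r[0])/1000,r[1],r[2],cv2.boxPoints(r)/1000
E
python3 - <<'E'
from meas import *
for cam,near in ((p,(397,233)),(q,(297,174))):
    for t in ['plaque']:
        for d in spotter.masks_of(cam,t)[:3]:
            print(t,d['p'],d['location'],rect(cam,d['mask'],.012))
m=wmask(p,(397,233),lambda h:(h[...,2]>110)); print('bright',m.sum(),rect(p,m,.012))
m=wmask(p,(316,190),lambda h:(h[...,2]>110)&(h[...,0]<40)); print('holder',m.sum(),rect(p,m,.012))
m=wmask(p,(318,208),lambda h:(h[...,2]>80)&(h[...,1]>200)&((h[...,0]<6)|(h[...,0]>174))); print('dog',m.sum(),rect(p,m,.019))
m=wmask(q,(327,225),lambda h:(h[...,2]>80)&(h[...,1]>200)&((h[...,0]<6)|(h[...,0]>174))); print('dog',m.sum(),rect(q,m,.019))
for cam in (p,q):
  for t,z in (('holder_home',.012),('holder_lip',.027),('dog_top',.019),('mark_ground',.012),('mark_leaf',.016),('mark_flower',.02),('plaque_mid',.006),('stand_rim',.077),('meter_head',.114)):
    print(t,[(round(d['p'],2),at_z(cam,d['location'],z)[0]) for d in spotter.spot_point(cam,t)[:3]])
a=cv2.resize(p['img'][205:260,365:430],None,fx=6,fy=6,interpolation=cv2.INTER_CUBIC)
b=cv2.resize(p['img'][150:205,365:430],None,fx=6,fy=6,interpolation=cv2.INTER_CUBIC)
cv2.imwrite('pics/c2.png',np.hstack([a,b]))
E
```

```text
plaque 0.96 [398.6, 232.5] (array([ 0.44  , -0.2918]), (63.74850845336914, 112.01985931396484), 40.688255310058594, array([[ 0.3793, -0.2702],
       [ 0.4524, -0.3551],
       [ 0.5007, -0.3135],
       [ 0.4277, -0.2286]], dtype=float32))
plaque 0.83 [436.1, 270.3] (array([ 0.3079, -0.4144]), (114.44658660888672, 64.49169921875), 4.021647930145264, array([[ 0.2486, -0.3862],
       [ 0.2531, -0.4505],
       [ 0.3673, -0.4425],
       [ 0.3628, -0.3782]], dtype=float32))
plaque 0.64 [306.9, 149.8] (array([ 0.3163, -0.4037]), (137.37301635742188, 89.92131042480469), 8.509350776672363, array([[ 0.2417, -0.3694],
       [ 0.255 , -0.4584],
       [ 0.3909, -0.438 ],
       [ 0.3776, -0.3491]], dtype=float32))
plaque 0.56 [297.2, 172.3] (array([ 0.4496, -0.2841]), (79.73448181152344, 113.4542465209961), 46.17136001586914, array([[ 0.3811, -0.2736],
       [ 0.4629, -0.3522],
       [ 0.5182, -0.2947],
       [ 0.4363, -0.2161]], dtype=float32))
plaque 0.53 [455.2, 294.8] (array([0.4624, 0.3275]), (128.00643920898438, 63.766544342041016), 17.048126220703125, array([[0.3919, 0.3392],
   
[... 1797 characters left out ...]
))]
dog_top [(0.41, array([ 0.5427, -0.0134,  0.019 ]))]
mark_ground [(0.69, array([ 0.4682, -0.3079,  0.012 ])), (0.68, array([ 0.3227, -0.4099,  0.012 ]))]
mark_leaf [(0.81, array([ 0.4418, -0.3156,  0.016 ])), (0.69, array([ 0.3417, -0.4223,  0.016 ])), (0.58, array([ 0.6416, -0.0037,  0.016 ]))]
mark_flower [(0.75, array([ 0.2684, -0.4328,  0.02  ])), (0.59, array([ 0.4356, -0.2471,  0.02  ]))]
plaque_mid [(0.84, array([ 0.432 , -0.2946,  0.006 ])), (0.64, array([ 0.2985, -0.4346,  0.006 ])), (0.54, array([ 0.6395, -0.086 ,  0.006 ]))]
stand_rim [(0.64, array([ 0.6334, -0.2779,  0.077 ]))]
meter_head [(0.72, array([ 0.6327, -0.2718,  0.114 ])), (0.47, array([ 0.5213, -0.1295,  0.114 ]))]
```

View pics/c2.png

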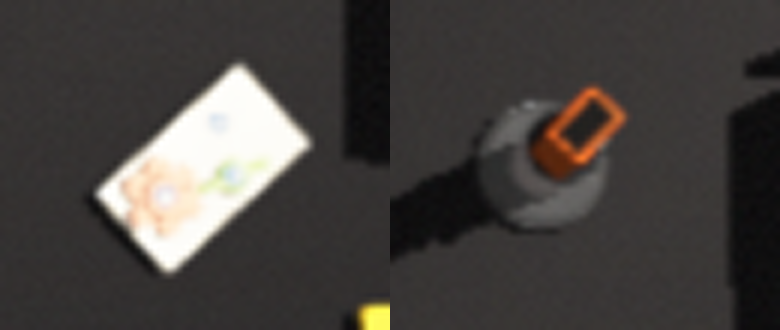

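The crop confirms the white plaque with rings: flower at lower left, bare end at upper right. The meter head's long axis points up-right. Next, subpixel pose fits.

```bash
cat > fit.py <<'E'
from h import *
from scipy.optimize import minimize
np.set_printoptions(precision=4,suppress=True)
def proj(p,X):
    T=np.linalg.inv(np.array(p['world_from_camera'])); K=np.array([[p['fx'],0,p['cx']],[0,p['fy'],p['cy']],[0,0,1]])
    return cv2.projectPoints(np.asarray(X,float),cv2.Rodrigues(T[:3,:3])[0],T[:3,3],K,np.array(p['distortion'],float))[0].reshape(-1,2)
def sample(g,p,X):
    uv=proj(p,X).astype(np.float32); return cv2.remap(g,uv[:,0][:,None],uv[:,1][:,None],cv2.INTER_LINEAR)[:,0]
def fit(p,segs,z,x0,chan=None,d=.003,scale=(.006,.006,.08)):
    """segs: (p0,p1,outward normal) in body frame; maximise inside-outside contrast"""
    g=(p['img'].astype(np.float32).mean(2) if chan is None else chan(p['img'].astype(np.float32))); g=np.minimum(g,140)
    def cost(v):
        c,s=np.cos(v[2]),np.sin(v[2]); M=np.array([[c,-s],[s,c]]); t=0
        for a,b,n in segs:
            L=np.array(a)+np.linspace(0,1,60)[:,None]*(np.array(b)-a)
            for k in (.5,1,1.5):
                for sg in (1,-1):
                    W=(L+sg*k*d*np.array(n))@M.T+v[:2]; t+=sg*sample(g,p,np.c_[W,np.full(60,z)]).mean()
        return t/len(segs)
    best=min((minimize(cost,x0,method='Nelder-Mead',options=dict(initial_simplex=np.array([x0]+[np.array(x0)+f*np.eye(3)[i]*scale[i] for i in range(3)]),xatol=1e-5,fatol=1e-3)) for f in (1,-1,.4)),key=lambda r:r.fun)
    return best.x,best.fun
def box(x0,x1,y):  return [((x0,-y),(x0,y),(-1,0)),((x1,-y),(x1,y),(1,0)),((x0,-y),(x1,-y),(0,-1)),((x0,y),(x1,y),(0,1))]
E
python3 - <<'E'
from fit import *
p=read_camera('top'); q=read_camera('scene')
P=[.441,-.292,-.86]; H=[.598,-.0115,.11]
b=box(-.055,.055,.03)
print('plaque top',fit(p,b,.012,P)); 
pl=box(-.053,.053,.028)
print('plaque scene',fit(q,b,.012,P), fit(q,[b[0],b[2]],.012,P))
h=[((-.125,-.05),(-.125,.05),(-1,0)),((-.12,-.055),(0,-.055),(0,-1)),((-.12,.055),(-.0,.055),(0,1))]
print('holder top',fit(p,h,.012,H)); print('holder scene',fit(q,[h[0],((-.12,-.055),(-.03,-.055),(0,-1))],.012,H))
red=lambda im:np.clip(im[...,2]-im[...,1],0,200)
for c,n in((p,'t'),(q,'s')): print('dog',n,fit(c,box(-.078,-.0585,.012),.018,H,red))
org=lambda im:np.clip(im[...,2]-im[...,0],0,120)
for c,n in((p,'t'),): print('head',n,fit(c,box(-.018,.018,.012),.145,[.625,-.268,-.9],org))
m=spotter.masks_of(q,'meter_head')
for d in m[:2]: print(d['p'],d['location'])
print(R.from_rotvec(readout.read_state()['tcp_rot']).as_matrix())
E
```

```text
plaque top (array([ 0.4414, -0.2908, -0.8494]), np.float64(-151.31597900390625))
plaque scene (array([ 0.445 , -0.2897, -0.841 ]), np.float64(-164.05931091308594)) (array([ 0.4438, -0.2884, -0.8516]), np.float64(-225.72323608398438))
holder top (array([ 0.5953, -0.0091,  0.1162]), np.float64(-217.9512939453125))
holder scene (array([ 0.6003, -0.0072,  0.1177]), np.float64(-193.68284606933594))
dog t (array([ 0.5955, -0.0173, -0.0038]), np.float64(-211.90505981445312))
dog s (array([ 0.6022, -0.0128,  0.0059]), np.float64(-223.36195373535156))
head t (array([ 0.6338, -0.2669, -0.7722]), np.float64(-185.97157287597656))
0.69 [247.2, 198.5]
0.67 [240.7, 167.4]
[[ 0.4221  0.     -0.9065]
 [ 0.9065 -0.      0.4221]
 [-0.     -1.     -0.    ]]
```

```bash
cat > plan.py <<'E'
from h import *
def RA(a): return np.array([[np.cos(a),0,-np.sin(a)],[np.sin(a),0,np.cos(a)],[0,-1,0]])
def plan(wps,o,vmax=.058,wmax=.17,pose=None):
    s=readout.read_state(); pos=np.array(s['tool_pos']); Rm=R.from_rotvec(s['tcp_rot']).as_matrix()
    a=np.arctan2(Rm[1,0],Rm[0,0]); print('now',np.round(pos,4),'a',round(a,4),'tilt',np.round(Rm[2],4),'F',np.round(s['wrist_force'],2),'w',round(s['width'],3),'t',round(s['time'],2))
    for P,at in wps:
        P=np.array(P); d=P-pos; da=(at-a+np.pi)%(2*np.pi)-np.pi
        n=max(1,int(np.ceil(max(np.linalg.norm(d)/vmax,abs(da)/wmax))))
        fix=R.from_matrix(Rm.T@RA(at)).as_rotvec()/n
        for i in range(n):
            t=RA(a+da*i/n).T@(d/n); print([*np.round(t,4).tolist(),*np.round(fix,3).tolist(),o],end=',')
        print(); pos,a,Rm=P,at,RA(at)
E
python3 -c "
from plan import *
plan([((.45,.2,.25),.93),((.4306,-.2765,.15),.722)],1)"
```

```text
now [0.2849 0.6119 0.2453] a 1.135 tilt [-0. -1. -0.] F [-0.33 -0.78 -0.05] w 0.999 t 3.15
[-0.038, -0.0006, -0.0404, 0.0, 0.026, -0.0, 1],[-0.0369, -0.0006, -0.0414, 0.0, 0.026, -0.0, 1],[-0.0358, -0.0006, -0.0423, 0.0, 0.026, -0.0, 1],[-0.0347, -0.0006, -0.0432, 0.0, 0.026, -0.0, 1],[-0.0336, -0.0006, -0.0441, 0.0, 0.026, -0.0, 1],[-0.0325, -0.0006, -0.045, 0.0, 0.026, -0.0, 1],[-0.0313, -0.0006, -0.0458, 0.0, 0.026, -0.0, 1],[-0.0301, -0.0006, -0.0466, 0.0, 0.026, -0.0, 1],
[-0.0437, 0.0111, -0.0299, 0.0, 0.023, 0.0, 1],[-0.043, 0.0111, -0.0309, 0.0, 0.023, 0.0, 1],[-0.0423, 0.0111, -0.0319, 0.0, 0.023, 0.0, 1],[-0.0416, 0.0111, -0.0329, 0.0, 0.023, 0.0, 1],[-0.0408, 0.0111, -0.0338, 0.0, 0.023, 0.0, 1],[-0.04, 0.0111, -0.0348, 0.0, 0.023, 0.0, 1],[-0.0392, 0.0111, -0.0357, 0.0, 0.023, 0.0, 1],[-0.0383, 0.0111, -0.0366, 0.0, 0.023, 0.0, 1],[-0.0375, 0.0111, -0.0375, 0.0, 0.023, 0.0, 1],
```

Emit:
jog_arm(increments=[[-0.038,0,-0.04,0,0.026,0,1],[-0.037,0,-0.041,0,0.026,0,1],[-0.036,0,-0.042,0,0.026,0,1],[-0.035,0,-0.043,0,0.026,0,1],[-0.034,0,-0.044,0,0.026,0,1],[-0.033,0,-0.045,0,0.026,0,1],[-0.031,0,-0.046,0,0.026,0,1],[-0.03,0,-0.047,0,0.026,0,1]])

```text
time: 4.15
tool_pos: [0.4516, 0.1914, 0.246]
tcp_rot: [-1.446, -0.729, 0.719]
wrist_force: [1.1, -0.5, -0.6]
width: 0.997
```

Emit:
jog_arm(increments=[[-0.044,0.011,-0.03,0,0.023,0,1],[-0.043,0.011,-0.031,0,0.023,0,1],[-0.042,0.011,-0.032,0,0.023,0,1],[-0.042,0.011,-0.033,0,0.023,0,1],[-0.041,0.011,-0.034,0,0.023,0,1],[-0.04,0.011,-0.035,0,0.023,0,1],[-0.039,0.011,-0.036,0,0.023,0,1],[-0.038,0.011,-0.037,0,0.023,0,1],[-0.038,0.011,-0.037,0,0.023,0,1]])

```text
time: 5.28
tool_pos: [0.4334, -0.3023, 0.1478]
tcp_rot: [-1.504, -0.574, 0.543]
wrist_force: [1.8, 0.1, -0.8]
width: 1.002
```

```bash
python3 -c "
from plan import *
plan([((.4306,-.2765,.06),.722),((.4306,-.2765,.013),.722)],1,.05)"
```

```text
now [ 0.4334 -0.3023  0.1478] a 0.7135 tilt [ 0.0164 -0.9998 -0.0126] F [ 1.75  0.12 -0.83] w 1.002 t 5.28
[0.0074, 0.0439, 0.0107, 0.006, -0.004, 0.008, 1],[0.0074, 0.0439, 0.0106, 0.006, -0.004, 0.008, 1],
[0.0, 0.047, 0.0, 0.0, 0.0, 0.0, 1],
```

Emit:
jog_arm(increments=[[0.008,0.044,0.011,0.006,-0.004,0.008,1],[0.007,0.035,0.01,0.006,-0.004,0.008,1],[0,0,0,0,0,0,1]])

```text
time: 5.65
tool_pos: [0.4322, -0.2824, 0.0678]
tcp_rot: [-1.502, -0.559, 0.557]
wrist_force: [0.1, 0.1, 1.4]
width: 1.003
```

```bash
python3 -c "
from plan import *
plan([((.4306,-.2765,.013),.722)],1,.02)"
```

```text
now [ 0.4322 -0.2824  0.0678] a 0.7132 tilt [-2.0e-04 -1.0e+00 -3.9e-03] F [0.15 0.15 1.43] w 1.003 t 5.65
[0.0009, 0.0183, 0.0018, 0.001, -0.003, -0.0, 1],[0.0009, 0.0183, 0.0018, 0.001, -0.003, -0.0, 1],[0.0009, 0.0183, 0.0018, 0.001, -0.003, -0.0, 1],
```

Emit:
jog_arm(increments=[[0.001,0.018,0.002,0.001,-0.003,0,1],[0.001,0.018,0.002,0.001,-0.003,0,1],[0.001,0.012,0.002,0.001,-0.003,0,1],[0,0.003,0,0,0,0,1]])

```text
time: 6.15
tool_pos: [0.4345, -0.2784, 0.0189]
tcp_rot: [-1.504, -0.571, 0.563]
wrist_force: [-0.9, -0.3, -0.0]
width: 1.0
```

```bash
python3 -c "
from plan import *
plan([((.4306,-.2765,.013),.722)],1,.02)"
```

```text
now [ 0.4345 -0.2784  0.0189] a 0.7238 tilt [ 0.0019 -1.     -0.0097] F [-0.91 -0.32 -0.  ] w 1.0 t 6.15
[-0.0017, 0.0059, 0.004, 0.01, 0.002, 0.002, 1],
```

Emit:
jog_arm(increments=[[-0.002,0.004,0.004,0.01,0.002,0.002,1],[0,0.002,0,0,0,0,1],[0,0,0,0,0,0,0.6],[0,0,0,0,0,0,0.6],[0,0,0,0,0,0,0.6]], force=40)

```text
time: 6.78
tool_pos: [0.4316, -0.2778, 0.0146]
tcp_rot: [-1.498, -0.566, 0.564]
wrist_force: [-0.1, -0.7, -1.4]
width: 0.687
```

Emit:
jog_arm(increments=[[0,0,0,0,0,0,0.5],[0,0,0,0,0,0,0.5]])

```text
time: 7.02
tool_pos: [0.4314, -0.2777, 0.0144]
tcp_rot: [-1.498, -0.566, 0.564]
wrist_force: [1.0, -0.3, -1.1]
width: 0.678
```

```bash
python3 -c "
from plan import *
plan([((.4306,-.2765,.013),.722)],1,.02)"
```

```text
now [ 0.4314 -0.2777  0.0144] a 0.7217 tilt [ 5.0e-04 -1.0e+00 -2.3e-03] F [ 1.02 -0.31 -1.07] w 0.678 t 7.03
[0.0002, 0.0014, 0.0014, 0.002, -0.0, 0.001, 1],
```

Emit:
jog_arm(increments=[[0,-0.02,0,0,0,0,0.5],[0,-0.03,0,0,0,0,0.5],[0,0,0,0,0,0,0.5]])

```text
time: 7.4
tool_pos: [0.4305, -0.277, 0.0644]
tcp_rot: [-1.496, -0.565, 0.565]
wrist_force: [-0.6, -0.6, -1.2]
width: 0.689
```

```bash
python3 - <<'E'
from plan import *; from fit import *
s=readout.read_state();z=s['tool_pos'][2]; q=read_camera('scene'); p=read_camera('top')
print(s['tool_pos'],s['width'])
b=box(-.055,.055,.03); x0=[.4425,-.29,-.849]
for k in (.0024,-.005): print('scene',z-k,fit(q,[b[0],b[1],b[2]],z-k,x0),'top',fit(p,b[1:2],z-k,x0))
cv2.imwrite('pics/g3.png',np.hstack([cv2.resize(q['img'][120:210,250:350],None,fx=4,fy=4),cv2.resize(p['img'][195:285,355:455],None,fx=4,fy=4)]))
E
```

```text
[ 0.4305 -0.277   0.0644] 0.689052036715297
scene 0.061950820062419795 (array([ 0.4457, -0.2884, -0.8395]), np.float64(-184.60743713378906)) top (array([ 0.4343, -0.3581, -0.631 ]), np.float64(-192.9601593017578))
scene 0.0693508200624198 (array([ 0.4532, -0.2765, -0.8425]), np.float64(-197.67051696777344)) top (array([ 0.4346, -0.3551, -0.6173]), np.float64(-193.25738525390625))
```

View pics/g3.png

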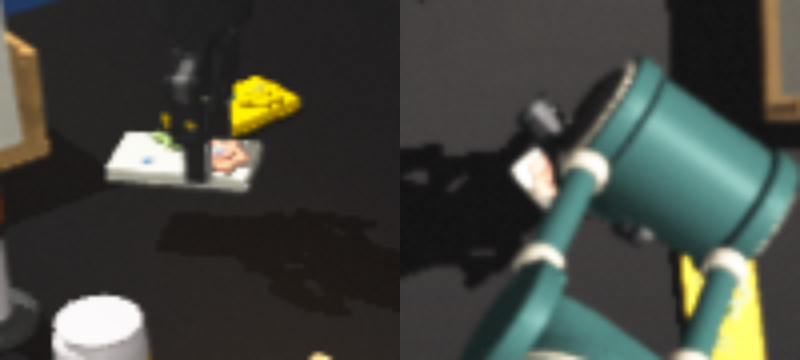

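The plaque is held level across its width in the scene half at (180,165), with the ring and bare end free. The gripper position agrees with the top camera to about 1 mm, while the scene camera is biased 3–4 mm, so I weight the top camera.

```bash
python3 -c "
from plan import *
plan([((.4305,-.277,.10),.722),((.5241,-.0171,.10),1.687),((.5241,-.0171,.045),1.687)],.5,.05,.16)"
```

```text
now [ 0.4284 -0.2755  0.0617] a 0.7217 tilt [-0.0013 -1.      0.0054] F [-0.41 -0.12 -1.14] w 0.686 t 7.5
[0.0006, -0.0383, -0.0025, -0.005, -0.0, -0.001, 0.5],
[0.0346, 0.0, 0.019, 0.0, -0.138, 0.0, 0.5],[0.0369, 0.0, 0.0141, 0.0, -0.138, 0.0, 0.5],[0.0384, 0.0, 0.0089, 0.0, -0.138, 0.0, 0.5],[0.0393, 0.0, 0.0035, 0.0, -0.138, 0.0, 0.5],[0.0394, 0.0, -0.0019, 0.0, -0.138, 0.0, 0.5],[0.0388, 0.0, -0.0073, 0.0, -0.138, 0.0, 0.5],[0.0374, 0.0, -0.0126, 0.0, -0.138, 0.0, 0.5],
[0.0, 0.0275, 0.0, 0.0, 0.0, 0.0, 0.5],[0.0, 0.0275, 0.0, 0.0, 0.0, 0.0, 0.5],
```

Emit:
jog_arm(increments=[[0.001,-0.038,-0.002,-0.005,0,0,0.5],[0.035,0,0.019,0,-0.138,0,0.5],[0.037,0,0.014,0,-0.138,0,0.5],[0.038,0,0.009,0,-0.138,0,0.5],[0.039,0,0.004,0,-0.138,0,0.5],[0.039,0,-0.002,0,-0.138,0,0.5],[0.039,0,-0.007,0,-0.138,0,0.5],[0.03,0,-0.013,0,-0.1,0,0.5],[0,0,0,0,0,0,0.5]])

```text
time: 8.62
tool_pos: [0.5144, -0.0131, 0.0857]
tcp_rot: [-1.135, -1.275, 1.292]
wrist_force: [-0.4, 0.1, -1.6]
width: 0.688
```

```bash
python3 -c "
from plan import *
plan([((.5241,-.0171,.045),1.687)],.5,.03,.16)"
```

```text
now [ 0.5144 -0.0131  0.0857] a 1.6777 tilt [ 0.0088 -0.9997  0.0213] F [-0.36  0.07 -1.62] w 0.688 t 8.62
[-0.0025, 0.0203, -0.0046, -0.011, -0.005, 0.004, 0.5],[-0.0025, 0.0203, -0.0046, -0.011, -0.005, 0.004, 0.5],
```

Emit:
jog_arm(increments=[[-0.0025,0.015,-0.0046,-0.011,-0.005,0.004,0.5],[-0.0025,0.015,-0.0046,-0.01,-0.005,0.004,0.5],[0,0,0,0,0,0,0.5],[0,0,0,0,0,0,0.5]])

```text
time: 9.12
tool_pos: [0.5195, -0.0183, 0.0505]
tcp_rot: [-1.146, -1.287, 1.296]
wrist_force: [0.8, 0.6, -1.5]
width: 0.688
```

```bash
python3 - <<'E'
from plan import *; from fit import *
q=read_camera('scene');
plan([((.5241,-.0171,.04),1.687)],.5,.03,.16)
s=readout.read_state();t=np.array(s['tool_pos']);z=t[2]-.0024
b=box(-.055,.055,.03); c=t[:2]+.0177*np.array([.9932,.1162]); x0=[c[0]+.004,c[1]+.002,.1165]
print(x0,'plaque scene',fit(q,[b[1],b[3]],z,x0),fit(q,[b[1],b[2]],z,x0))
cv2.imwrite('pics/g4.png',cv2.resize(q['img'][170:290,220:380],None,fx=5,fy=5,interpolation=cv2.INTER_CUBIC))
E
```

```text
now [ 0.5193 -0.0183  0.0505] a 1.6854 tilt [ 0.0013 -1.      0.0088] F [-0.09 -0.22 -1.51] w 0.686 t 9.18
[0.0006, 0.0105, -0.0049, -0.009, -0.002, 0.001, 0.5],
[np.float64(0.5408938599002237), np.float64(-0.014203859636319592), 0.1165] plaque scene (array([ 0.553 , -0.0069, -0.4287]), np.float64(-60.69429016113281)) (array([ 0.5439, -0.0146,  0.1156]), np.float64(-133.69778442382812))
```

View pics/g4.png

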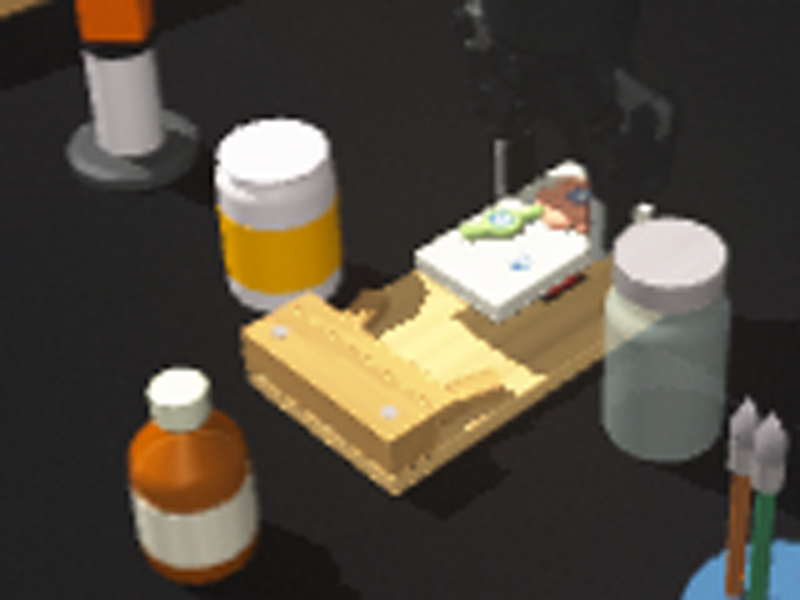

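The picture shows the plaque level over the bed, aligned with the holder, bare end facing the lip (crop about (500,290)). The relative fit gives 0.7 mm of lateral error and matching yaw. Lowering onto the bed.

Emit:
jog_arm(increments=[[0.001,0.01,0,-0.006,-0.002,0.001,0.5],[0,0.008,0,-0.002,0,0,0.5],[0,0.004,0,0,0,0,0.5],[0,0,0,0,0,0,0.5]])

```text
time: 9.68
tool_pos: [0.5201, -0.0176, 0.0284]
tcp_rot: [-1.154, -1.296, 1.293]
wrist_force: [-0.7, 0.2, 0.9]
width: 0.685
```

```bash
python3 -c "
from plan import *
plan([((.5180,-.018,.0275),1.687),((.5565,-.0135,.0275),1.687)],.5,.01,.16)"
```

```text
now [ 0.5201 -0.0176  0.0284] a 1.6867 tilt [-3.0e-04 -1.0e+00 -2.2e-03] F [-0.74  0.19  0.86] w 0.685 t 9.68
[-0.0001, 0.0009, 0.0021, 0.002, -0.0, -0.0, 0.5],
[0.0, 0.0, -0.0097, 0.0, 0.0, 0.0, 0.5],[0.0, 0.0, -0.0097, 0.0, 0.0, 0.0, 0.5],[0.0, 0.0, -0.0097, 0.0, 0.0, 0.0, 0.5],[0.0, 0.0, -0.0097, 0.0, 0.0, 0.0, 0.5],
```

Emit:
jog_arm(increments=[[0,0.0005,-0.01,0.002,0,0,0.5],[0,0,-0.01,0,0,0,0.5],[0,0,-0.01,0,0,0,0.5],[0,0,-0.008,0,0,0,0.5],[0,0,-0.006,0,0,0,0.5],[0,0,0,0,0,0,0.5]])

```text
time: 10.42
tool_pos: [0.568, -0.012, 0.0285]
tcp_rot: [-1.153, -1.295, 1.294]
wrist_force: [1.2, 0.3, 1.2]
width: 0.687
```

```bash
python3 -c "
from plan import *
plan([((.5787,-.0108,.0275),1.687)],.5,.01,.16)"
```

```text
now [ 0.568  -0.012   0.0285] a 1.6871 tilt [-5.e-04 -1.e+00 -8.e-04] F [1.16 0.31 1.24] w 0.687 t 10.43
[-0.0, 0.0005, -0.0054, 0.0, 0.0, -0.0, 0.5],[-0.0, 0.0005, -0.0054, 0.0, 0.0, -0.0, 0.5],
```

Emit:
jog_arm(increments=[[0,0.001,-0.004,0,0,0,0.5],[0,0.0005,-0.003,0,0,0,0.5],[0,0,0,0,0,0,0.5]])

```text
time: 10.8
tool_pos: [0.5747, -0.0112, 0.0269]
tcp_rot: [-1.152, -1.294, 1.295]
wrist_force: [-0.4, 0.2, 1.6]
width: 0.686
```

Emit:
jog_arm(increments=[[0,0.0005,-0.002,0,0,0,0.5],[0,0,-0.002,0,0,0,0.5]])

```text
time: 11.05
tool_pos: [0.5783, -0.0107, 0.0263]
tcp_rot: [-1.152, -1.294, 1.295]
wrist_force: [-1.4, -0.9, 2.3]
width: 0.686
```

Emit:
jog_arm(increments=[[0,0,-0.002,0,0,0,0.5],[0,0,0,0,0,0,0.5]])

```text
time: 11.3
tool_pos: [0.5799, -0.0105, 0.0264]
tcp_rot: [-1.151, -1.293, 1.296]
wrist_force: [-2.1, -0.2, 2.9]
width: 0.684
```

Emit:
jog_arm(increments=[[0,0,-0.002,0,0,0,0.5],[0,0,0,0,0,0,0.5]])

```text
time: 11.55
tool_pos: [0.5799, -0.0105, 0.0264]
tcp_rot: [-1.147, -1.289, 1.298]
wrist_force: [0.3, -0.5, 0.9]
width: 0.688
```

Emit:
jog_arm(increments=[[0,0,-0.002,0,0,0,0.5],[0,0,0,0,0,0,0.5]])

```text
time: 11.8
tool_pos: [0.5799, -0.0105, 0.0264]
tcp_rot: [-1.144, -1.286, 1.3]
wrist_force: [-1.6, -0.4, 2.1]
width: 0.684
```

```bash
python3 - <<'E'
from plan import *; from fit import *
q=read_camera('scene');p=read_camera('top')
plan([((.5807,-.0108,.0275),1.687)],.5,.01,.16)
b=box(-.055,.055,.03)
print(fit(q,[b[2],b[3]],.024,[.601,-.007,.117]))
red=lambda im:np.clip(im[...,2]-im[...,1],0,200)
print((red(q['img'].astype(float))[215:240,310:345]>60).sum())
cv2.imwrite('pics/g5.png',np.hstack([cv2.resize(q['img'][190:270,260:360],None,fx=4,fy=4,interpolation=cv2.INTER_CUBIC),cv2.resize(p['img'][150:230,270:370],None,fx=4,fy=4,interpolation=cv2.INTER_CUBIC)]))
E
```

```text
now [ 0.5799 -0.0105  0.0263] a 1.6871 tilt [ 0.0002 -0.9999  0.0111] F [-4.03 -0.77  4.11] w 0.69 t 11.9
[-0.0004, -0.0012, -0.0007, -0.011, 0.0, 0.0, 0.5],
(array([ 0.623 , -0.0058,  0.0761]), np.float64(-45.3885498046875))
11
```

View pics/g5.png

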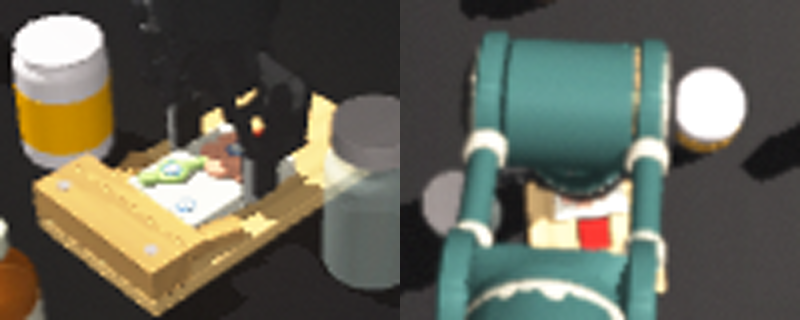

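Top half: the red dog shows fully at (595,232) directly behind the plaque's white rear edge, and the front is under the lip. The forward push is stopped by the fence. Releasing and backing off to check.

Emit:
jog_arm(increments=[[0,0,0.001,-0.011,0,0,0.5],[0,0,0,0,0,0,1],[0,0,0,0,0,0,1],[0,-0.01,0,0,0,0,1],[0,-0.04,0,0,0,0,1],[0,-0.055,0,0,0,0,1],[-0.05,-0.03,0.02,0,0.1,0,1],[-0.055,0,0.02,0,0.12,0,1],[-0.055,0,0.02,0,0.12,0,1]])

```text
time: 13.02
tool_pos: [0.5247, -0.1717, 0.1703]
tcp_rot: [-1.318, -1.051, 1.036]
wrist_force: [-0.1, -0.7, 0.4]
width: 1.002
```

```bash
cat > chk.py <<'E'
from plan import *; from fit import *
p=read_camera('top');q=read_camera('scene')
b=box(-.055,.055,.03); h=[((-.125,-.05),(-.125,.05),(-1,0)),((-.12,-.055),(-.04,-.055),(0,-1)),((-.12,.055),(-.04,.055),(0,1))]
H=[.5963,-.0087,.1165]
print('holder',fit(p,h,.012,H))
uv=[(c,r) for r in range(160,225) for c in (316,317,318)]
hsv=cv2.cvtColor(p['img'],cv2.COLOR_BGR2HSV)
W=deproj(p,uv); c,s=np.cos(.1165),np.sin(.1165)
L=(W[:,:2]-H[:2])@np.array([[c,-s],[s,c]])
for i in range(1,len(uv),3): print(uv[i][1],(L[i]*1000).round(1),round(float(np.median(W[i-1:i+2,2]))*1000,1),hsv[uv[i][1],uv[i][0]],end=' | ')
cv2.imwrite('pics/g6.png',np.hstack([cv2.resize(p['img'][160:225,285:350],None,fx=6,fy=6,interpolation=cv2.INTER_CUBIC),cv2.resize(q['img'][200:265,280:345],None,fx=6,fy=6,interpolation=cv2.INTER_CUBIC)]))
E
python3 chk.py; python3 -c "
from plan import *
plan([],1)"
```

```text
holder (array([ 0.5949, -0.0099,  0.1067]), np.float64(-181.8511505126953))
160 [100.1 -16.5] 2.5 [170  12  65] | 161 [ 96.4 -16. ] 0.5 [11 51 85] | 162 [ 92.2 -15.6] 1.5 [ 16 113 180] | 163 [ 81.6 -15.2] 39.2 [ 23  94 252] | 164 [ 79.1 -14.8] 39.7 [ 24  87 253] | 165 [ 75.5 -14.4] 35.2 [ 24  83 254] | 166 [ 71.6 -14. ] 35.6 [ 24  84 254] | 167 [ 67.9 -13.6] 39.0 [ 24  87 253] | 168 [ 64.4 -13.2] 39.1 [ 23  91 253] | 169 [ 61.2 -12.8] 38.2 [ 23  92 252] | 170 [ 58.4 -12.4] 34.3 [ 23  96 252] | 171 [ 54.4 -12. ] 34.2 [ 23  96 252] | 172 [ 51.1 -11.6] 35.3 [ 25  81 254] | 173 [ 47.5 -11.1] 35.7 [ 25  84 254] | 174 [ 44.1 -10.7] 37.6 [ 23  87 251] | 175 [ 42.4 -10.3] 27.5 [ 19  40 229] | 176 [39.  -9.9] 27.4 [ 15   2 255] | 177 [35.4 -9.5] 26.1 [ 30   1 255] | 178 [32.4 -9. ] 25.7 [ 30   1 255] | 179 [29.1 -8.6] 26.6 [ 30   1 255] | 180 [26.1 -8.2] 21.8 [ 30   1 255] | 181 [22.6 -7.8] 22.7 [ 30   1 255] | 182 [19.4 -7.4] 24.0 [ 30   7 254] | 183 [15. -7.] 26.7 [ 38  19 252] | 184 [11.3 -6.6] 29.0 [ 36  20 253] | 185 [ 8.1 -6.2] 27.7 [ 36  28 252] | 186 [ 4.4 -5.8] 24.3 [ 34  30 246] | 1
[... 896 characters left out ...]
75.9   4.2] 17.4 [  1 204 252] | 211 [-79.2   4.6] 12.5 [  2 198 249] | 212 [-82.8   5. ] 12.4 [ 12 132 240] | 213 [-86.1   5.4] 12.7 [ 27  45 255] | 214 [-89.3   5.9] 10.4 [ 28  38 255] | 215 [-92.8   6.3] 10.1 [ 28  38 255] | 216 [-96.4   6.7] 12.6 [ 28  40 255] | 217 [-99.6   7.1] 11.3 [ 26  57 254] | 218 [-103.     7.5] 13.9 [ 18 110 224] | 219 [-106.5    7.9] 11.8 [ 18 109 215] | 220 [-109.9    8.3] 11.0 [ 19 105 231] | 221 [-113.5    8.7] 13.7 [ 18 109 210] | 222 [-116.7    9.2] 12.8 [ 18 109 219] | 223 [-120.     9.6] 13.4 [ 23  85 248] | 224 [-123.5    9.9] 13.2 [ 25  64 254] | now [ 0.5228 -0.1747  0.17  ] a 1.3416 tilt [-0.0015 -0.9999 -0.0122] F [ 0.53  1.08 -0.52] w 1.003 t 13.12
```

View pics/g6.png

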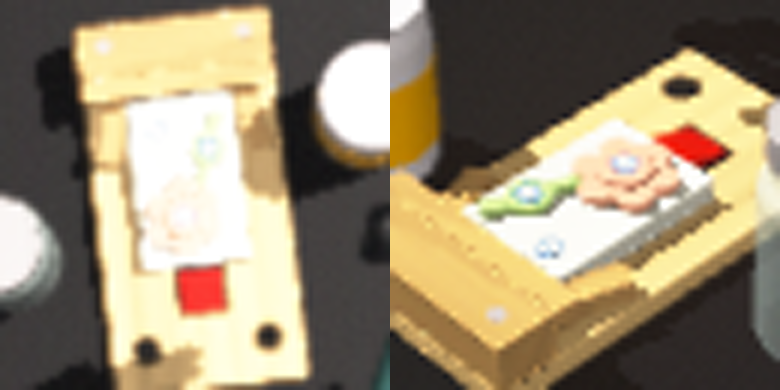

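Both halves show the plaque seated: front under the lip, red dog up behind its rear edge. Depth gives a tooth at about 19–20 mm and a gap at x −55 to −58 mm, so it has clicked. Now locating the rings and heading for the meter.

```bash
python3 - <<'E'
from plan import *; from fit import *
p=read_camera('top');q=read_camera('scene')
for n,cam,H,g in (('t',p,(.5953,-.0091),[(310,182),(319,184),(315,196)]),('s',q,(.6003,-.0072),[(306.5,241),(303,231.5),(319,227)])):
    im=cam['img'].astype(float); bl=np.clip(im[...,0]-im[...,2],0,255)
    c,s=np.cos(.1165),np.sin(.1165); M=np.array([[c,-s],[s,c]])
    for t,z,gg in zip(('ground','leaf','flower'),(.024,.028,.032),g):
        yy,xx=np.mgrid[0:400,0:640]; w=bl*(np.hypot(xx-gg[0],yy-gg[1])<(4 if n=='t' else 5)); w=np.where(w>.3*w.max(),w,0)
        uv=[(w*xx).sum()/w.sum(),(w*yy).sum()/w.sum()]
        sp=[(round(d['p'],2),((at_z(cam,d['location'],z)[0,:2]-H)@M*1000).round(1)) for d in spotter.spot_point(cam,'mark_'+t)[:2]]
        print(n,t,w.max(),np.round(uv,1),((at_z(cam,uv,z)[0,:2]-H)@M*1000).round(1),sp)
print('head', [(round(d['p'],2),d['location'],at_z(q,d['location'],.114)) for d in spotter.spot_point(q,'meter_head')[:1]])
org=lambda im:np.clip(im[...,2]-im[...,0],0,120)
print('head',fit(p,box(-.018,.018,.012),.145,[.634,-.267,-.77],org))
plan([((.6350,-.2665,.20),.799),((.6350,-.2665,.17),.799)],1,.05,.15)
E
```

```text
t ground 5.0 [310.9 180.8] [26.6 13.1] [(0.88, array([35.8,  2.8])), (0.59, array([-303.2, -355.3]))]
t leaf 15.0 [318.8 183.2] [ 14.4 -12.9] [(0.82, array([ 14.1, -18.9])), (0.71, array([-126.4,  193.4]))]
t flower 0.0 [nan nan] [nan nan] [(0.63, array([-362.3, -366.7])), (0.56, array([-35.3,  11.3]))]
s ground 64.0 [305.8 241.4] [25.1 14.6] [(0.68, array([-294.2, -343. ])), (0.66, array([179.4,  45.7]))]
s leaf 43.0 [302.8 232.2] [ 10.2 -12.5] [(0.62, array([-289. , -355.4])), (0.58, array([  4.4, -19.3]))]
s flower 27.0 [318.4 227.3] [-26.9   4.4] [(0.76, array([-353.7, -344. ])), (0.6, array([-22.7,   1. ]))]
head [(0.69, [304.2, 230.8], array([[0.6638, 0.0663, 0.114 ]]))]
head (array([ 0.6338, -0.2669, -0.7891]), np.float64(-190.8599853515625))
now [ 0.5243 -0.1689  0.168 ] a 1.3502 tilt [ 0.0011 -1.     -0.0094] F [-0.01  0.54  0.21] w 0.999 t 13.57
[-0.0178, -0.008, -0.0323, 0.002, 0.138, 0.001, 1],[-0.0131, -0.008, -0.0345, 0.002, 0.138, 0.001, 1],[-0.0083, -0.008, -0.0359, 0.002, 0.138, 0.001, 1],[-0.0033, -0.008, -0.0367, 0.002, 0.138, 0.001, 1],
[0.0, 0.03, 0.0, 0.0, 0.0, 0.0, 1],<stdin>:8: RuntimeWarning: invalid value encountered in scalar divide
```

```bash
python3 - <<'E'
from plan import *; from fit import *
p=read_camera('top');q=read_camera('scene'); c,s=np.cos(.1165),np.sin(.1165); M=np.array([[c,-s],[s,c]])
rows=[]
for cam,H in ((p,(.5953,-.0091)),(q,(.6003,-.0072))):
    t=[]
    for z,(x0,y0) in ((.024,(25,14)),(.028,(12,-12.5)),(.032,(-27,3))):
        xs=np.arange(-12,12,.1); X,Y=np.meshgrid(x0+xs,y0-xs)   # cols: holder x, rows: -holder y
        W=np.c_[X.ravel(),Y.ravel()]/1000@M.T+H
        uv=proj(cam,np.c_[W,np.full(len(W),z)]).astype(np.float32).reshape(240,240,2)
        I=cv2.remap(cam['img'],uv[...,0],uv[...,1],cv2.INTER_CUBIC)
        I=cv2.normalize(I,None,0,255,cv2.NORM_MINMAX) if cam is q else np.clip((I.astype(float)-150)*2.4,0,255).astype(np.uint8)
        cv2.line(I,(120,110),(120,130),(0,0,0),1);cv2.line(I,(110,120),(130,120),(0,0,0),1); t.append(I)
    rows.append(np.hstack(t))
cv2.imwrite('pics/r8.png',np.vstack(rows))
E
```

```text
(no output)
```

View pics/r8.png

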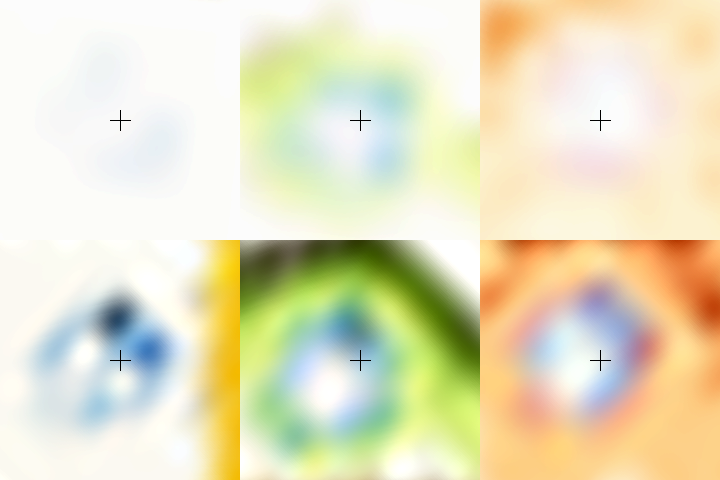

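Emit:
jog_arm(increments=[[-0.018,-0.008,-0.032,0.002,0.138,0,1],[-0.013,-0.008,-0.035,0.002,0.138,0,1],[-0.008,-0.008,-0.036,0.002,0.138,0,1],[-0.003,-0.008,-0.03,0.002,0.12,0,1],[0,0,0,0,0,0,1],[0,0,0,0,0,0,1]])

```text
time: 14.42
tool_pos: [0.6316, -0.2619, 0.1986]
tcp_rot: [-1.472, -0.629, 0.629]
wrist_force: [-0.7, 0.2, 0.0]
width: 0.999
```

```bash
python3 -c "
from plan import *
plan([((.6350,-.2665,.18),.79),((.6350,-.2665,.109),.79)],1,.03)"
```

```text
now [ 0.6316 -0.2619  0.1986] a 0.8054 tilt [ 0.0022 -1.      0.0052] F [-0.66  0.21  0.05] w 0.999 t 14.43
[-0.001, 0.0186, -0.0056, -0.005, 0.015, 0.002, 1],
[0.0, 0.0237, 0.0, 0.0, 0.0, 0.0, 1],[0.0, 0.0237, 0.0, 0.0, 0.0, 0.0, 1],[0.0, 0.0237, 0.0, 0.0, 0.0, 0.0, 1],
```

Rings sit within about 2 mm of the crosses in both rows (top and scene). Centres in the holder frame (mm): ground (24,14), leaf (10.3,−13.6), flower (−27.5,4).

Emit:
jog_arm(increments=[[-0.001,0.018,-0.006,-0.005,0.015,0.002,1],[0,0.02,0,0,0,0,1],[0,0.02,0,0,0,0,1],[0,0.015,0,0,0,0,1],[0,0,0,0,0,0,1]])

```text
time: 15.05
tool_pos: [0.6312, -0.2636, 0.1166]
tcp_rot: [-1.475, -0.615, 0.623]
wrist_force: [-0.0, -0.2, -0.2]
width: 0.995
```

```bash
python3 -c "
from plan import *
plan([((.6350,-.2665,.109),.79)],1,.03)"
```

```text
now [ 0.6312 -0.2636  0.1166] a 0.7926 tilt [-0.0024 -1.      0.0072] F [-0.04 -0.21 -0.22] w 0.995 t 15.05
[0.0006, 0.0076, -0.0048, -0.007, 0.003, -0.002, 1],
```

Emit:
jog_arm(increments=[[0.001,0.007,-0.005,-0.007,0.003,-0.002,1],[0,0,0,0,0,0,1]])

```text
time: 15.3
tool_pos: [0.6362, -0.2668, 0.1097]
tcp_rot: [-1.483, -0.618, 0.617]
wrist_force: [0.1, 0.2, 0.6]
width: 1.004
```

```bash
python3 -c "
from plan import *
plan([((.6350,-.2665,.109),.79)],1,.03)"
```

```text
now [ 0.6362 -0.2668  0.1097] a 0.7895 tilt [ 1.0e-04 -1.0e+00 -1.4e-03] F [0.06 0.16 0.62] w 1.004 t 15.3
[-0.0006, 0.0007, 0.0011, 0.001, -0.0, 0.0, 1],
```

Emit:
jog_arm(increments=[[0,0,0,0,0,0,0.2],[0,0,0,0,0,0,0.2],[0,0,0,0,0,0,0.2],[0,0,0,0,0,0,0.2],[0,0,0,0,0,0,0.2],[0,0,0,0,0,0,0.15],[0,0,0,0,0,0,0.15],[0,0,0,0,0,0,0.15]], force=50)

```text
time: 16.3
tool_pos: [0.6376, -0.2675, 0.1121]
tcp_rot: [-1.486, -0.62, 0.615]
wrist_force: [0.2, 0.2, -0.1]
width: 0.275
```

```bash
python3 -c "
from plan import *
plan([],1)"
```

```text
now [ 0.6376 -0.2675  0.1121] a 0.7893 tilt [ 0.0015 -1.     -0.0051] F [ 0.18  0.22 -0.11] w 0.275 t 16.3
```

Emit:
jog_arm(increments=[[0,-0.02,0,0.002,0,-0.001,0.15],[0,-0.04,0,0.002,0,0,0.15],[0,-0.04,0,0,0,0,0.15],[0,-0.015,0,0,0,0,0.15],[0,0,0,0,0,0,0.15]])

```text
time: 16.92
tool_pos: [0.637, -0.2674, 0.2331]
tcp_rot: [-1.481, -0.619, 0.615]
wrist_force: [-1.1, 0.4, -1.7]
width: 0.274
```

```bash
cat > tipchk.py <<'E'
from plan import *; from fit import *
q=read_camera('scene'); s=readout.read_state(); t=np.array(s['tool_pos'])
print(t, R.from_rotvec(s['tcp_rot']).as_matrix()[2])
for n,z in (('meter_tip',t[2]-.096),('meter_head',t[2]+.004)):
    uv=proj(q,[[*t[:2],z]])[0]; print(n,'expected',uv.round(1),[(round(d['p'],2),np.round(d['location'],1)) for d in spotter.spot_point(q,n)[:2]])
u=proj(q,[[*t[:2],t[2]-.05]])[0].astype(int); 
x0,y0=u[0]-50,max(u[1]-60,0); I=cv2.resize(q['img'][y0:y0+120,x0:x0+100],None,fx=5,fy=5,interpolation=cv2.INTER_CUBIC)
for k in (.004,-.033,-.0955): 
    v=(proj(q,[[*t[:2],t[2]+k]])[0]-[x0,y0]+.5)*5; cv2.circle(I,tuple(v.astype(int)),4,(255,0,255),1)
cv2.imwrite('pics/tip.png',I); print(x0,y0)
E
python3 tipchk.py; python3 -c "
from plan import *
plan([((.6192,.0082,.21),.79)],.15,.05)"
```

```text
[ 0.6366 -0.2673  0.2321] [ 0.0022 -1.      0.0006]
meter_tip expected [240.4 158.7] []
meter_head expected [235.2 124.2] []
188 83
now [ 0.6355 -0.2667  0.2297] a 0.7894 tilt [ 8.0e-04 -1.0e+00  4.5e-03] F [ 0.32  0.06 -1.45] w 0.277 t 17.07
[0.0306, 0.0033, 0.0342, -0.001, -0.0, 0.0, 0.15],[0.0306, 0.0033, 0.0342, -0.001, -0.0, 0.0, 0.15],[0.0306, 0.0033, 0.0342, -0.001, -0.0, 0.0, 0.15],[0.0306, 0.0033, 0.0342, -0.001, -0.0, 0.0, 0.15],[0.0306, 0.0033, 0.0342, -0.001, -0.0, 0.0, 0.15],[0.0306, 0.0033, 0.0342, -0.001, -0.0, 0.0, 0.15],
```

View pics/tip.png

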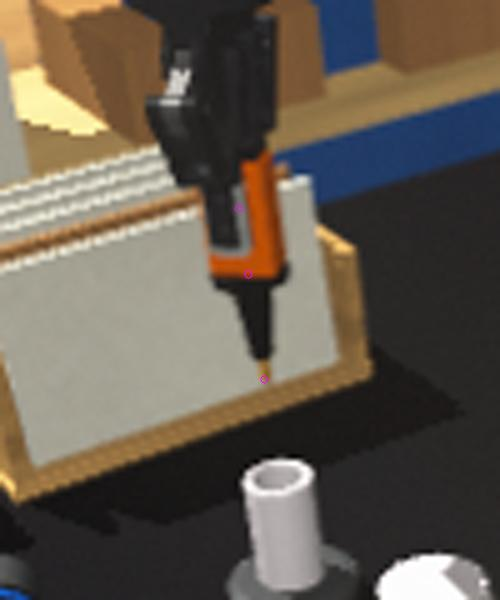

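The held meter hangs upright. Its brass tip at crop (265,380) lies on my predicted TCP−95.5 mm point, and the empty stand is visible below at (280,480).

Emit:
jog_arm(increments=[[0.031,0.003,0.034,-0.001,0,0,0.15],[0.031,0.003,0.034,-0.001,0,0,0.15],[0.031,0.003,0.034,-0.001,0,0,0.15],[0.031,0.003,0.034,0,0,0,0.15],[0.031,0.003,0.034,0,0,0,0.15],[0.015,0.003,0.017,0,0,0,0.15],[0,0,0,0,0,0,0.15],[0,0,0,0,0,0,0.15]])

```text
time: 18.08
tool_pos: [0.6128, -0.0068, 0.1933]
tcp_rot: [-1.465, -0.595, 0.634]
wrist_force: [-0.2, -0.0, -1.0]
width: 0.275
```

```bash
python3 -c "
from plan import *
plan([((.6192,.0082,.135),.79)],.15,.03)"
```

```text
now [ 0.6128 -0.0068  0.1933] a 0.7877 tilt [-0.0162 -0.9996  0.0243] F [-0.22 -0.01 -0.98] w 0.275 t 18.07
[0.005, 0.0194, 0.002, -0.008, -0.001, -0.005, 0.15],[0.005, 0.0194, 0.002, -0.008, -0.001, -0.005, 0.15],[0.005, 0.0194, 0.002, -0.008, -0.001, -0.005, 0.15],
```

Emit:
jog_arm(increments=[[0.007,0.015,0.002,-0.02,-0.001,-0.012,0.15],[0.005,0.018,0.002,-0.004,0,-0.002,0.15],[0.003,0.012,0.001,0,0,0,0.15],[0,0,0,0,0,0,0.15],[0,0,0,0,0,0,0.15]])

```text
time: 18.7
tool_pos: [0.6195, 0.0036, 0.1448]
tcp_rot: [-1.484, -0.609, 0.617]
wrist_force: [0.5, -1.0, -1.4]
width: 0.277
```

```bash
python3 -c "
from plan import *
plan([((.6192,.0082,.135),.79)],.15,.03)"
```

```text
now [0.6195 0.0036 0.1448] a 0.7841 tilt [-4.6e-03 -1.0e+00  8.0e-04] F [ 0.5  -0.97 -1.44] w 0.277 t 18.7
[0.003, 0.0098, 0.0035, -0.001, -0.006, -0.005, 0.15],
```

Emit:
jog_arm(increments=[[0.003,0.01,0.0035,-0.001,-0.005,-0.005,0.15],[0,0,0,0,0,0,0.15],[0,0,0,0,0,0,0.15]])

```text
time: 19.08
tool_pos: [0.62, 0.0083, 0.1354]
tcp_rot: [-1.482, -0.619, 0.615]
wrist_force: [0.4, -0.2, -1.7]
width: 0.274
```

```bash
python3 tipchk.py; python3 -c "
from plan import *
plan([((.6192,.0082,.125),.79)],.15,.03)"
```

```text
[0.6198 0.0083 0.1353] [ 0.0019 -1.     -0.0014]
meter_tip expected [306.4 235.5] []
meter_head expected [304.7 201.3] [(0.67, array([303.7, 202.3]))]
255 160
now [0.6198 0.0083 0.1353] a 0.7891 tilt [ 0.0019 -1.     -0.0015] F [ 0.56 -0.54 -1.57] w 0.275 t 19.23
[-0.0005, 0.0103, 0.0004, 0.002, -0.001, 0.002, 0.15],
```

View pics/tip.png

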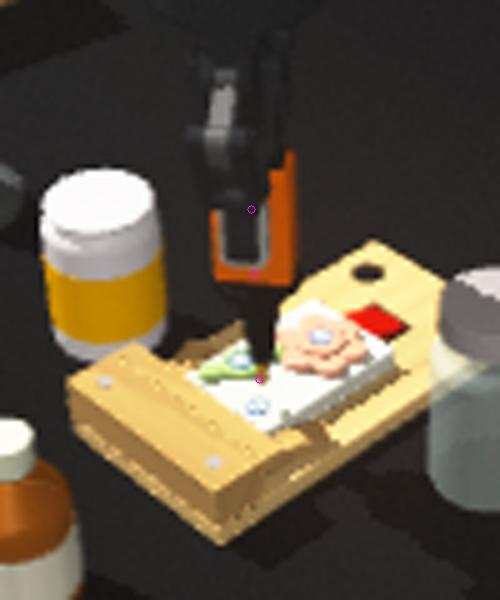

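The tip at crop (262,375) hangs over the plaque, with the ground ring at (257,408). Extrapolating down suggests a shift of +1.5 mm or more in x. I'll shift by that much, go just above contact and verify.

Emit:
jog_arm(increments=[[0.001,0.011,-0.0005,0.002,-0.001,0.002,0.15],[0,0,0,0,0,0,0.15],[0,0,0,0,0,0,0.15]])

```text
time: 19.6
tool_pos: [0.6211, 0.0086, 0.1236]
tcp_rot: [-1.481, -0.617, 0.618]
wrist_force: [0.3, -0.5, -0.6]
width: 0.273
```

```bash
sed -i 's/fx=5,fy=5/fx=10,fy=10/; s/u\[0\]-50,max(u\[1\]-60,0)/u[0]-25,max(u[1]-5,0)/; s/y0+120,x0:x0+100/y0+50,x0:x0+60/; s/+.5)\*5/+.5)*10/; s/(.004,-.033,-.0955)/(-.0955,)/' tipchk.py; python3 tipchk.py; python3 -c "
from plan import *
plan([((.6207,.009,.1175),.79)],.15,.03)"
```

```text
[0.6208 0.0086 0.1234] [-0.0005 -1.      0.0009]
meter_tip expected [306.3 239.5] []
meter_head expected [304.6 205.8] [(0.56, array([307.2, 206.9]))]
280 219
now [0.6209 0.0086 0.1237] a 0.7902 tilt [-1.e-04 -1.e+00  5.e-04] F [ 0.46  0.43 -1.03] w 0.271 t 19.75
[0.0001, 0.0062, 0.0004, -0.001, 0.0, -0.0, 0.15],
```

View pics/tip.png

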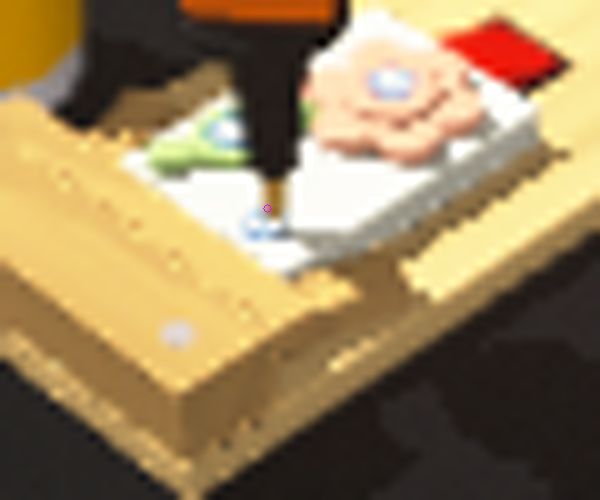

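Tip end at crop (274,210), ring centre about (264,224). After the remaining drop the tip would land about 2 mm short in x, so I correct and descend.

Emit:
jog_arm(increments=[[0.0008,0,-0.0015,-0.001,0,0,0.15],[0,0,0,0,0,0,0.15],[0,0.003,0,0,0,0,0.15]])

```text
time: 20.12
tool_pos: [0.6233, 0.008, 0.1214]
tcp_rot: [-1.482, -0.619, 0.617]
wrist_force: [-0.2, 0.4, -1.3]
width: 0.271
```

```bash
python3 -c "
from plan import *
plan([((.6226,.0081,.1165),.79)],.15,.03)"
```

```text
now [0.6233 0.008  0.1214] a 0.7902 tilt [ 0.001  -1.     -0.0017] F [-0.16  0.4  -1.28] w 0.271 t 20.12
[-0.0005, 0.0049, 0.0005, 0.002, 0.0, 0.001, 0.15],
```

Emit:
jog_arm(increments=[[-0.0003,0.003,0.0003,0.002,0,0.001,0.15],[0,0.002,0,0,0,0,0.15]])

```text
time: 20.38
tool_pos: [0.6232, 0.008, 0.1164]
tcp_rot: [-1.481, -0.618, 0.617]
wrist_force: [-0.2, -0.1, 0.2]
width: 0.274
```

Emit:
jog_arm(increments=[[0,0,0,0,0,0,0.15]])

```text
time: 20.5
tool_pos: [0.6232, 0.008, 0.1164]
tcp_rot: [-1.481, -0.618, 0.617]
wrist_force: [-0.7, -0.8, 0.9]
width: 0.278
```

Emit:
jog_arm(increments=[[0,0,0,0,0,0,0.15],[0,0,0,0,0,0,0.15],[0,0,0,0,0,0,0.15]])

```text
time: 20.88
tool_pos: [0.6232, 0.008, 0.1169]
tcp_rot: [-1.481, -0.618, 0.617]
wrist_force: [-0.2, -0.0, 1.3]
width: 0.275
```

```bash
python3 - <<'E'
from plan import *; from fit import *
q=read_camera('scene'); s=readout.read_state(); t=np.array(s['tool_pos']); print(s['wrist_force'])
u=proj(q,[[*t[:2],.024]])[0]; print(u)
I=cv2.resize(q['img'][215:255,285:335],None,fx=12,fy=12,interpolation=cv2.INTER_CUBIC)
v=((u-[285,215]+.5)*12).astype(int); cv2.circle(I,tuple(v),4,(255,0,255),1); cv2.imwrite('pics/press.png',I)
im=q['img'].astype(float); hsv=cv2.cvtColor(q['img'],cv2.COLOR_BGR2HSV)
for r in range(232,247): print(r,[tuple(q['img'][r,c]) and '%d/%d'%(im[r,c,0]-im[r,c,2],im[r,c].mean()) for c in range(299,314)])
E
```

```text
[-1.0928 -0.6437  1.7281]
[305.3837 240.8763]
232 ['-54/215', '16/185', '22/217', '19/197', '4/82', '-10/27', '-11/31', '-11/30', '-10/30', '-10/29', '-16/63', '-18/130', '-49/208', '-62/224', '-65/224']
233 ['-66/208', '-42/237', '-11/210', '44/194', '19/87', '-11/30', '-10/30', '-11/29', '-10/29', '-11/29', '-21/200', '-9/245', '-17/238', '-78/185', '-95/153']
234 ['-60/175', '-65/190', '-61/198', '-60/209', '-35/112', '-12/37', '-11/30', '-11/29', '-9/31', '-10/28', '-21/207', '-7/248', '-6/249', '-17/233', '-20/234']
235 ['-38/125', '-35/121', '-43/124', '-46/128', '-28/83', '-12/38', '-10/30', '-11/31', '-10/29', '-9/29', '-22/206', '-7/247', '-5/250', '-6/249', '-6/250']
236 ['-11/243', '-8/248', '-8/248', '-7/248', '-20/190', '-12/68', '-9/30', '-9/30', '-12/30', '-12/27', '-11/242', '-6/249', '-5/250', '-6/250', '-5/251']
237 ['-6/249', '-6/250', '-6/250', '-5/250', '-13/231', '-14/99', '-10/29', '-10/29', '-11/31', '-9/30', '-9/244', '-5/250', '-5/250', '-5/251', '-5/251']
238 ['-6/250', '-5/250', '-5/250', '-5/250', '-6/249', '-18/153', '-9/42', '-11/30', '-11/29', '-16/136
[... 686 characters left out ...]
20/167']
243 ['-124/197', '-123/197', '-119/199', '-114/200', '-55/222', '-8/248', '-5/250', '-6/249', '-7/249', '-20/183', '-19/144', '-18/143', '-17/143', '-18/162', '-19/150']
244 ['-124/196', '-122/197', '-122/198', '-122/197', '-118/199', '-77/219', '-28/226', '-6/249', '-4/251', '-5/250', '-18/186', '-18/153', '-19/157', '-18/150', '-18/147']
245 ['-124/193', '-122/197', '-123/196', '-122/197', '-122/198', '-119/200', '-101/212', '-23/243', '-6/250', '-4/251', '-22/212', '-18/153', '-33/121', '-37/114', '-53/95']
246 ['-128/185', '-124/195', '-123/197', '-122/196', '-121/197', '-121/197', '-121/199', '-112/203', '-85/210', '-38/181', '-33/130', '-94/162', '-76/109', '-69/93', '-72/95']
```

Emit:
jog_arm(increments=[[0,-0.008,0,0,0,0,0.15],[0,-0.01,0,0,0,0,0.15],[0,0,0,0,0,0,0.15]])

```text
time: 21.3
tool_pos: [0.6232, 0.008, 0.1358]
tcp_rot: [-1.481, -0.618, 0.617]
wrist_force: [-0.5, 0.3, -1.5]
width: 0.279
```

```bash
python3 -c "
from plan import *
plan([((.6118,-.0210,.1325),.79)],.15,.03)"
```

```text
now [0.6232 0.008  0.1358] a 0.7902 tilt [ 4.e-04 -1.e+00 -2.e-04] F [-0.45  0.3  -1.5 ] w 0.279 t 21.3
[-0.0143, 0.0017, -0.0061, 0.0, 0.0, 0.0, 0.15],[-0.0143, 0.0017, -0.0061, 0.0, 0.0, 0.0, 0.15],
```

During the press the tip (brass at px 305–307, 239–241) stood between blue ring pixels at columns 304 and 308 and row 242, so it was inside the ring. Force rose about 2.4 N and it was held about 0.6 s. Leaf next.

Emit:
jog_arm(increments=[[-0.014,0,-0.006,0,0,0,0.15],[-0.01,0.001,-0.004,0,0,0,0.15],[0,0,0,0,0,0,0.15],[0,0,0,0,0,0,0.15]])

```text
time: 21.8
tool_pos: [0.6117, -0.0184, 0.134]
tcp_rot: [-1.481, -0.616, 0.618]
wrist_force: [-0.5, -0.4, -1.6]
width: 0.269
```

```bash
python3 -c "
from plan import *
plan([((.6128,-.0210,.130),.79)],.15,.03)"
```

```text
now [ 0.6117 -0.0184  0.134 ] a 0.7894 tilt [-9.e-04 -1.e+00  9.e-04] F [-0.5  -0.37 -1.58] w 0.269 t 21.8
[-0.0011, 0.004, -0.0026, -0.001, -0.001, -0.001, 0.15],
```

Emit:
jog_arm(increments=[[-0.001,0.004,-0.0025,-0.001,0,-0.001,0.15],[0,0,0,0,0,0,0.15],[0,0,0,0,0,0,0.15]])

```text
time: 22.18
tool_pos: [0.6129, -0.0208, 0.1294]
tcp_rot: [-1.481, -0.617, 0.617]
wrist_force: [0.1, 0.8, -1.5]
width: 0.273
```

Emit:
jog_arm(increments=[[0,0.004,0,0,0,0,0.15],[0,0.004,0,0,0,0,0.15],[0,0,0,0,0,0,0.15]])

```text
time: 22.55
tool_pos: [0.6133, -0.0205, 0.1212]
tcp_rot: [-1.481, -0.618, 0.617]
wrist_force: [-0.2, 0.1, 1.1]
width: 0.276
```

Emit:
jog_arm(increments=[[0,0,0,0,0,0,0.15],[0,0,0,0,0,0,0.15]])

```text
time: 22.8
tool_pos: [0.6133, -0.0205, 0.1216]
tcp_rot: [-1.481, -0.618, 0.617]
wrist_force: [-0.4, -0.0, 1.1]
width: 0.272
```

```bash
python3 - <<'E'
from h import *
q=read_camera('scene'); print(readout.read_state()['wrist_force'])
im=q['img'].astype(int); print('BGR; cols 297-309')
for r in range(227,238): print(r,' '.join('%3d,%3d,%3d'%tuple(im[r,c]) for c in range(297,310)))
E
```

```text
[-0.24640924 -0.21014735  0.01257679]
BGR; cols 297-309
227  74,118,147  73,117,146  73,117,146  37, 54, 68  26, 29, 35  26, 30, 36  26, 30, 36  26, 29, 36 184,203,207 242,249,251 247,252,252 247,252,253 248,252,253
228  76,120,149  75,120,150  75,120,150  43, 64, 80  29, 34, 41  27, 30, 37  26, 29, 36  24, 30, 35 191,209,213 243,249,250 246,252,252 247,252,252 247,252,253
229  65,106,135  75,120,149  76,121,150  83,106,120  41, 49, 56  27, 30, 37  27, 30, 36  94,122,118 237,247,248 246,252,252 239,251,250 227,249,247 206,247,240
230  56, 96,125  73,116,146 157,194,211 204,242,238 143,229,219  58,123,136  36, 92,131 153,207,175 208,250,243 184,246,235 171,243,229 168,243,229 164,243,227
231 146,177,194 236,246,247 206,245,239 181,233,205 186,193,170  87,123,151  38, 99,139 166,150,130 166,238,218 177,250,238 135,226,198  96,169,145  91,159,137
232 231,247,246 225,248,245 176,244,230 183,211,165 183,191,180  82,125,157  39, 99,141  90, 86, 89 162,215,176 161,242,222 119,181,162 104,144,136 115,143,139
233 169,243,229 166,243,228 176,249,237 165,243,226 163,198,161 149,150,119  90, 93, 82  83, 88, 71  85,130,109  85,147,126 122,146,146 130,146,149 238,247,248
234 159,243,226 145,233,209 129,217,190 134,225,196 148,234,210 157,241,221 155,241,222 127,213,184  90,155,133  92,127,120 127,142,146 134,145,150 242,249,250
235  91,157,135  89,153,132  95,150,134  95,145,131  90,155,133  91,161,138  92,162,139  96,150,134  97,134,125 124,142,144 133,145,150 133,146,151 152,166,171
236 115,143,139 126,143,146 237,246,247 244,250,251 244,251,251 245,251,252 246,251,252 245,251,252 245,251,252 172,189,192 131,146,150 132,147,151 132,146,151
237 243,250,251 244,250,251 246,251,252 247,252,252 247,252,253 247,252,253 248,252,253 248,252,253 247,252,253 245,251,252 170,187,190 132,146,150 132,146,150
```

Emit:
jog_arm(increments=[[0,0,0,0,0,0,0.15],[0,-0.008,0,0,0,0,0.15],[0,-0.012,0,0,0,0,0.15],[0,0,0,0,0,0,0.15]])

```text
time: 23.35
tool_pos: [0.6137, -0.0205, 0.1432]
tcp_rot: [-1.482, -0.619, 0.617]
wrist_force: [-1.3, 0.0, -1.1]
width: 0.275
```

```bash
python3 -c "
from plan import *
plan([((.5733,-.0079,.140),.79)],.15,.022)"
```

```text
now [ 0.6137 -0.0205  0.1432] a 0.7902 tilt [ 0.0011 -1.     -0.001 ] F [-1.35  0.02 -1.09] w 0.275 t 23.35
[-0.0097, 0.0016, 0.0188, 0.0, 0.0, 0.001, 0.15],[-0.0097, 0.0016, 0.0188, 0.0, 0.0, 0.001, 0.15],
```

The leaf press also shows brass (cols 302–303) between ring pixels (300–301 and 304), so it is inside the ring. Flower next.

Emit:
jog_arm(increments=[[-0.0095,0.001,0.018,0,0,0,0.15],[-0.0075,0,0.014,0,0,0,0.15],[0,0,0,0,0,0,0.15],[0,0,0,0,0,0,0.15]])

```text
time: 23.85
tool_pos: [0.5786, -0.0098, 0.1428]
tcp_rot: [-1.483, -0.62, 0.615]
wrist_force: [-0.2, -0.3, -0.6]
width: 0.274
```

```bash
python3 -c "
from plan import *
plan([((.5733,-.0079,.134),.79)],.15,.03)"
```

```text
now [ 0.5786 -0.0098  0.1428] a 0.7903 tilt [ 0.0023 -1.     -0.0025] F [-0.15 -0.25 -0.57] w 0.274 t 23.85
[-0.0023, 0.0088, 0.0051, 0.003, 0.0, 0.002, 0.15],
```

Emit:
jog_arm(increments=[[-0.0023,0.008,0.005,0.003,0,0.002,0.15],[0,0,0,0,0,0,0.15],[0,0,0,0,0,0,0.15]])

```text
time: 24.22
tool_pos: [0.5738, -0.0081, 0.1339]
tcp_rot: [-1.481, -0.618, 0.617]
wrist_force: [0.3, 0.8, -0.7]
width: 0.278
```

```bash
python3 -c "
from plan import *
plan([((.5733,-.0079,.125),.79)],.15,.03)"
```

```text
now [ 0.5738 -0.0081  0.1339] a 0.7901 tilt [ 3.e-04 -1.e+00  5.e-04] F [ 0.25  0.77 -0.67] w 0.278 t 24.23
[-0.0003, 0.0089, 0.0005, -0.0, 0.0, 0.0, 0.15],
```

Emit:
jog_arm(increments=[[-0.0002,0.0045,0.0003,0,0,0,0.15],[0,0.004,0,0,0,0,0.15],[0,0,0,0,0,0,0.15]])

```text
time: 24.6
tool_pos: [0.5739, -0.0081, 0.1251]
tcp_rot: [-1.481, -0.618, 0.617]
wrist_force: [-0.5, 0.1, 1.0]
width: 0.267
```

Emit:
jog_arm(increments=[[0,0,0,0,0,0,0.15],[0,0,0,0,0,0,0.15]])

```text
time: 24.85
tool_pos: [0.574, -0.0081, 0.1255]
tcp_rot: [-1.481, -0.618, 0.617]
wrist_force: [-0.2, 0.4, 0.6]
width: 0.275
```

```bash
python3 - <<'E'
from h import *
q=read_camera('scene'); print(readout.read_state()['wrist_force'])
im=q['img'].astype(int); print('BGR; cols 312-325')
for r in range(221,233): print(r,' '.join('%3d,%3d,%3d'%tuple(im[r,c]) for c in range(312,326)))
E
```

```text
[-0.72333428  0.01296629  0.68413464]
BGR; cols 312-325
221 166,241,253 167,240,253 213,247,253 244,251,253 125,138,144  26, 31, 36  26, 30, 36  27, 31, 37  26, 29, 36 114,180,218 166,240,253 171,244,254 169,243,254 168,241,253
222 212,247,253 245,252,253 247,252,253 249,253,253 129,144,148  27, 32, 37  27, 30, 36  27, 30, 37  26, 31, 37 214,228,229 204,245,253 148,222,252 105,172,251  74,126,248
223 245,252,253 248,252,253 248,252,253 237,248,254 115,136,168  33, 38, 50  26, 30, 37  27, 31, 37  25, 28, 35 201,217,220 237,248,253 203,228,253  90,116,248  25, 44,242
224 247,252,252 247,252,252 236,248,253 204,235,254 122,152,215  45, 54, 78  28, 31, 37  29, 31, 37  83,103,152 174,213,251 196,231,254 190,228,254 181,222,254 148,188,254
225 234,246,254 231,245,254 229,246,254 198,233,254 183,226,254 125,186,242  53,102,147  36, 90,127 165,209,252 186,227,254 187,227,254 188,228,254 189,228,254 185,226,254
226 194,231,254 192,230,254 192,230,254 190,230,254 191,213,249 156,183,210  69,119,156  37, 97,137 222,205,200 203,210,243 189,226,254 151,191,246 181,222,254 191,229,254
227 190,229,
[... 319 characters left out ...]
 175,217,253
229 170,215,252 184,226,254 163,203,250 181,221,253 191,229,254 188,227,254 186,225,254 183,223,254 111,139,203  84,108,160  90,114,170  85,108,162  87,110,163  99,127,185
230 183,228,254 188,229,254 187,228,254 159,198,249 119,152,220 133,169,234 148,186,244 150,188,245 137,172,236 101,129,189  87,111,165  88,111,165  86,110,165  88,110,165
231 186,228,254 190,229,254 189,229,254 187,227,254 182,223,254 167,208,251 165,205,251 112,143,209  95,120,178  88,113,167  88,110,164  92,117,173  97,122,182  98,127,185
232 194,229,254 190,230,254 188,229,254 188,228,254 159,199,249 176,218,253 187,228,254 185,226,254 182,225,254 183,224,254 181,223,254 118,150,216 103,127,176 106,132,179
```

Emit:
jog_arm(increments=[[0,0,0,0,0,0,0.15],[0,-0.008,0,0,0,0,0.15],[0,-0.02,0,0,0,0,0.15],[0,-0.04,0,0,0,0,0.15],[0,-0.03,0,0,0,0,0.15],[0,0,0,0,0,0,0.15]])

```text
time: 25.65
tool_pos: [0.5739, -0.0082, 0.2267]
tcp_rot: [-1.481, -0.618, 0.617]
wrist_force: [0.4, -0.4, -1.7]
width: 0.273
```

```bash
python3 -c "
from plan import *
plan([((.637,-.2673,.225),.789)],.15,.05)"
```

```text
now [ 0.5739 -0.0082  0.2267] a 0.79 tilt [ 4.e-04 -1.e+00  0.e+00] F [ 0.38 -0.44 -1.68] w 0.273 t 25.65
[-0.0233, 0.0003, -0.0379, -0.0, 0.0, 0.0, 0.15],[-0.0233, 0.0003, -0.0379, -0.0, 0.0, 0.0, 0.15],[-0.0233, 0.0003, -0.0379, -0.0, 0.0, 0.0, 0.15],[-0.0233, 0.0003, -0.0379, -0.0, 0.0, 0.0, 0.15],[-0.0232, 0.0003, -0.0379, -0.0, 0.0, 0.0, 0.15],[-0.0232, 0.0003, -0.0379, -0.0, 0.0, 0.0, 0.15],
```

The flower press likewise shows brass (318–319) between ring pixels (316–317 and 320–321). Taking the meter back to its stand.

Emit:
jog_arm(increments=[[-0.0233,0,-0.038,0,0,0,0.15],[-0.0233,0,-0.038,0,0,0,0.15],[-0.0233,0,-0.038,0,0,0,0.15],[-0.0233,0,-0.038,0,0,0,0.15],[-0.0233,0,-0.038,0,0,0,0.15],[-0.01,0,-0.017,0,0,0,0.15],[0,0,0,0,0,0,0.15],[0,0,0,0,0,0,0.15]])

```text
time: 26.65
tool_pos: [0.6288, -0.2464, 0.2131]
tcp_rot: [-1.468, -0.611, 0.626]
wrist_force: [-0.0, 0.7, -1.3]
width: 0.272
```

```bash
python3 -c "
from plan import *
plan([((.637,-.2673,.21),.789)],.15,.05)"
```

```text
now [ 0.6288 -0.2464  0.2131] a 0.7928 tilt [-0.0039 -0.9999  0.0149] F [-0.    0.67 -1.26] w 0.272 t 26.65
[-0.0091, 0.0031, -0.0205, -0.015, 0.004, -0.004, 0.15],
```

Emit:
jog_arm(increments=[[-0.009,0,-0.0205,-0.015,0.004,-0.004,0.15],[0,0,0,0,0,0,0.15],[0,0,0,0,0,0,0.15]])

```text
time: 27.02
tool_pos: [0.6378, -0.2656, 0.2131]
tcp_rot: [-1.481, -0.62, 0.618]
wrist_force: [-0.0, 0.8, -0.8]
width: 0.275
```

```bash
python3 -c "
from plan import *
plan([((.637,-.2673,.19),.789)],.15,.05)"
```

```text
now [ 0.6378 -0.2656  0.2131] a 0.7918 tilt [ 8.e-04 -1.e+00 -1.e-03] F [-0.05  0.76 -0.78] w 0.275 t 27.02
[-0.0017, 0.0231, -0.0006, 0.001, 0.003, 0.001, 0.15],
```

Emit:
jog_arm(increments=[[-0.0017,0.02,-0.0006,0.001,0.003,0.001,0.15],[0,0.025,0,0,0,0,0.15],[0,0.025,0,0,0,0,0.15],[0,0.012,0,0,0,0,0.15],[0,0,0,0,0,0,0.15]])

```text
time: 27.65
tool_pos: [0.6356, -0.2658, 0.1249]
tcp_rot: [-1.479, -0.615, 0.618]
wrist_force: [-0.7, 0.1, -1.1]
width: 0.278
```

```bash
python3 -c "
from plan import *
plan([((.637,-.2673,.1135),.789)],.15,.05)"
```

```text
now [ 0.6356 -0.2658  0.1249] a 0.7895 tilt [-0.001  -1.      0.0026] F [-0.73  0.09 -1.06] w 0.278 t 27.65
[-0.0001, 0.0114, -0.0021, -0.003, 0.0, -0.001, 0.15],
```

Emit:
jog_arm(increments=[[0,0.008,-0.002,-0.003,0,-0.001,0.15],[0,0.003,0,0,0,0,0.15],[0,0,0,0,0,0,0.15]])

```text
time: 28.02
tool_pos: [0.6385, -0.2678, 0.1152]
tcp_rot: [-1.484, -0.62, 0.615]
wrist_force: [1.1, -0.1, -1.0]
width: 0.274
```

Emit:
jog_arm(increments=[[0,0.0015,0,0,0,0,0.15],[0,0,0,0,0,0,0.15]])

```text
time: 28.28
tool_pos: [0.6391, -0.2682, 0.1148]
tcp_rot: [-1.486, -0.621, 0.614]
wrist_force: [-0.2, -0.4, -1.6]
width: 0.276
```

Emit:
jog_arm(increments=[[0,0.002,0.0015,0.004,0,0.001,0.15],[0,0.001,0,0,0,0,0.15],[0,0,0,0,0,0,0.15]])

```text
time: 28.65
tool_pos: [0.6383, -0.2671, 0.1122]
tcp_rot: [-1.483, -0.619, 0.616]
wrist_force: [-0.7, -0.4, -0.7]
width: 0.278
```

Emit:
jog_arm(increments=[[0,0.0015,0,0,0,0,0.15],[0,0,0,0,0,0,0.15]])

```text
time: 28.9
tool_pos: [0.6385, -0.2673, 0.1125]
tcp_rot: [-1.483, -0.619, 0.616]
wrist_force: [0.0, 0.4, -2.1]
width: 0.272
```

```bash
python3 -c "
from plan import *
plan([((.637,-.2673,.111),.789)],.15,.05)"
```

```text
now [ 0.6385 -0.2673  0.1125] a 0.7896 tilt [ 0.0013 -1.     -0.0029] F [ 0.01  0.37 -2.13] w 0.272 t 28.9
[-0.0011, 0.0015, 0.0011, 0.003, 0.001, 0.001, 0.15],
```

Emit:
jog_arm(increments=[[0,0.002,0.001,0.003,0,0.001,0.15],[0,0.002,0,0,0,0,0.15]])

```text
time: 29.15
tool_pos: [0.6387, -0.2673, 0.1121]
tcp_rot: [-1.483, -0.618, 0.616]
wrist_force: [-6.7, 3.4, 11.3]
width: 0.278
```

Emit:
jog_arm(increments=[[0,0.002,0,0,0,0,0.15]])

```text
time: 29.28
tool_pos: [0.6387, -0.2672, 0.1121]
tcp_rot: [-1.483, -0.618, 0.616]
wrist_force: [-4.0, 2.2, 9.0]
width: 0.273
```

The collar is on the rim: TCP z 0.1121, the same as at pick-up, with the force rising. Releasing.

Emit:
jog_arm(increments=[[0,0,0,0,0,0,0.15],[0,0,0,0,0,0,0.6],[0,0,0,0,0,0,1],[0,0,0,0,0,0,1],[0,0,0,0,0,0,1],[0,0,0,0,0,0,1],[0,0,0,0,0,0,1]])

```text
time: 30.15
tool_pos: [0.6388, -0.2673, 0.1112]
tcp_rot: [-1.483, -0.618, 0.616]
wrist_force: [0.3, 0.2, 0.7]
width: 1.0
```

Emit:
jog_arm(increments=[[0,-0.02,0,0,0,0,1],[0,-0.04,0,0,0,0,1],[0,-0.05,0,0,0,0,1],[0,-0.03,0.03,0,0,0,1],[-0.03,0,0.04,0,0,0,1],[-0.04,0,0.03,0,0,0,1],[-0.04,0,0.03,0,0,0,1],[0,0,0,0,0,0,1],[0,0,0,0,0,0,1]])

```text
time: 31.28
tool_pos: [0.4681, -0.2544, 0.2697]
tcp_rot: [-1.497, -0.63, 0.609]
wrist_force: [0.4, -0.2, 0.6]
width: 1.002
```

```bash
python3 - <<'E'
from plan import *; from fit import *
p=read_camera('top');q=read_camera('scene'); plan([],1)
org=lambda im:np.clip(im[...,2]-im[...,0],0,120)
print('head',fit(p,box(-.018,.018,.012),.145,[.634,-.267,-.77],org), 'before .6338 -.2669')
red=lambda im:np.clip(im[...,2]-im[...,1],0,200)
print('dog px',(red(q['img'].astype(float))[215:240,310:345]>60).sum())
cv2.imwrite('pics/end.png',cv2.resize(q['img'][110:310,180:440],None,fx=3,fy=3,interpolation=cv2.INTER_CUBIC))
E
```

```text
now [ 0.4685 -0.2543  0.2691] a 0.7915 tilt [ 0.0053 -0.9998 -0.0186] F [-0.23  0.09 -0.37] w 1.001 t 31.38
head (array([ 0.6354, -0.2665, -0.7891]), np.float64(-175.18386840820312)) before .6338 -.2669
dog px 68
```

View pics/end.png

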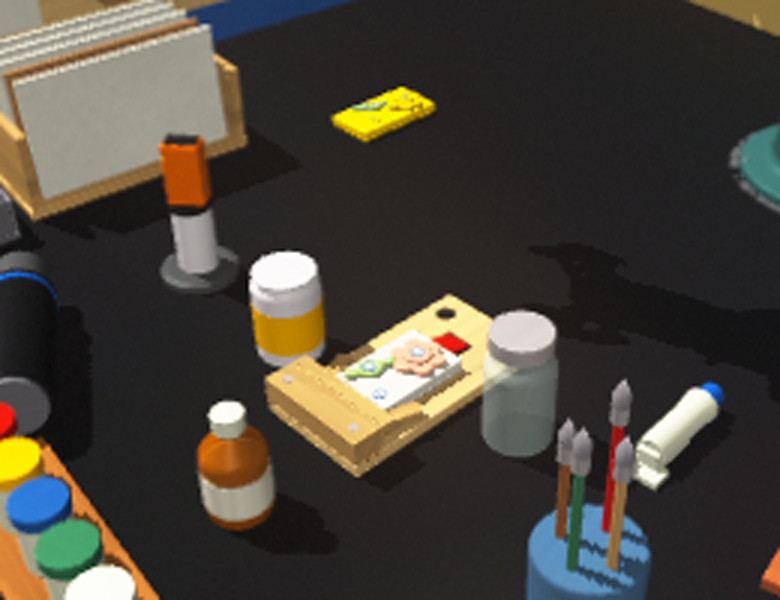

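The final picture shows the meter standing in its stand at (190,190), the plaque seated with the dog up behind it at (452,343), and everything else in place. Handing in.

```bash
python3 -c "
from h import *
print(bot.finish_job())"
```

```text
the job is handed in; nothing more can be done
None
```

The job is done and handed in at about 31 s, with the gripper open and clear of everything. No result is reported on hand-in.

- **Plaque:** I slid the white plaque in bare end first under the lip until it stopped at the fence. The depth picture showed the red dog about 7 mm over the bed, with its upright face behind the plaque's rear edge. The last picture shows the same.
- **Meter presses:** I pressed the blue ring on the ground, then the leaf, then the flower. Each press was about 0.6 s at roughly 2 N with the meter upright. Pictures taken during each press showed the brass tip between blue ring pixels.
- **Meter return:** The meter stands upright in its stand, with its head within 2 mm of where it started.
- **Other things:** In the last picture the things near the holder and the yellow plaque are undisturbed. The terracotta plaque was only just in the frame, but the arm never went near it after its first move.

**Checks that disagreed:**
- The scene camera placed things 3–7 mm off in x compared with the arm and the top camera. I set the ring positions by what the pictures showed of the tip against the ring.
- The network's ring positions were up to 12 mm off, so I did not use them.
- When I set the meter down, the wrist force briefly reached about 13 N, well under the limit.

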